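Ratchet the clamp nut home on a casting

ROBOT

A 7-joint arm with a two-finger parallel gripper is mounted at the origin on the work surface. World frame = base frame: x ahead of the robot, y to its left, z up, the work surface at z = 0. Lengths are in m, angles in rad, forces in N, time in s.
With the tool pointing down it reaches from about 0.4 to 0.925 m from the base axis. Payload 4.1 kg.
Tool frame: the origin (TCP) lies on the centre line of the jaws, within the pads' length; the fingertips stand 22 mm ahead of it and the grasp point (between the pads) lies 3 mm ahead of it; y points along the fingers, z is the direction in which the jaws open and shut, and the axes are right-handed (so a half turn about y gives the same grasp; the last joint's range is limited). The gripper opens to 85 mm and grips with 20 to 120 N. Pads are 22 mm wide; open, the fingers measure 114 mm over their backs; the gripper's body (76 mm by 85 mm) begins 54 mm behind the grasp point. The pads swing forward as they close: fully open they stand 13 mm farther back than shut.
Start: joints at [1.144, 0.398, 0.045, 1.537, -0.019, 1.207, -0.051], TCP at [0.209, -0.615, 0.253] pointing down, gripper open.
Joint ranges: [-2.82, 2.82], [-0.49, 2.23], [-1.37, 1.46], [0, 2.46], [-1.36, 4.5], [0.23, 2], [-2.94, 2.94]. Speed limits (rad/s): [2.57, 2.57, 3.14, 3.14, 3.14, 3.14, 3.14].

INTERFACE

Orientations are given as a 3x3 rotation matrix whose columns are the frame's x, y, z axes.
In Python, from workcell import manip, optics gives the robot as it stands. The module is installed in compiled form; this text tells all that it offers.
- The arm moves only by the tool step_arm, never from a script. Its argument "deltas" is a list of rows, each an object of numbers: "dx", "dy", "dz": the shift along the world's x, y, z in cm; "rx", "ry", "rz": the turn, a rotation vector about the world's x, y, z in rad; "gripper": the finger opening in cm, from 0 to 8.54. A call has 1 to 12 rows; each row is the pose to reach, as a shift and turn from the pose commanded when the call began; what a row does not reach only later rows make up. A row lasts 1/10 s, in which the tool goes at most 50 mm and 8.59 degrees, less where a joint would pass 70% of its speed; a pose out of reach is approached as far as the arm can. A call with a gripper value outside its range is refused whole. The fingers move at their own pace and stop on an object; the grip force is fixed at half the most. Time passes only in rows, so rows that repeat a pose let the fingers close. It gives the time, the measured TCP pose, the force and the opening at its end, in the units of the state.
- manip.state(): the state, without advancing time (a new reading comes with each control period).
- optics.snapshot(name): name is "scene" or "top" or "wrist"; returns a dict with "frame" (400x640x3 uint8, blue, green, red), "depth" (400x640 float32, m along the optical axis (not along the pixel's ray), 0 where there is no reading), "K" (3x3 intrinsics, pixels), "R" (3x3) and "t" (3): a world point X has camera coordinates R X + t; the wrist camera has in their place "hand_eye" (4x4, takes a point from camera to tool coordinates, whose origin is the TCP and whose axes are the tool frame's). Camera axes: x right, y down, z forward; pixel columns grow to the right and rows downward; lengths in m; the calibration is good to about 2 mm. The wrist camera is an equidistant fisheye: a pixel r from the principal point sees the ray r / f radians off the axis. A picture is of the moment at which its call begins: read the wrist's pose just before it.
- manip.close_job(): hands the job in, once; it reports no verdict.
The state is a dict: "t": time; "qpos": joint angles; "qd": joint speeds; "joint_efforts": joint torques, N m; "tool_pos": TCP position; "tool_rot": TCP orientation; "force": force on the tool from outside, world axes, zero at the start; "torque": the same for the moment, N m; "opening": finger opening in m.
Only numpy, scipy, OpenCV 4.12 (cv2) and the standard library are available. Lean on these libraries where they do the work, as an engineer would, in place of code of your own. Each camera call takes 0.05 s, during which the arm holds its last target.

TASK

Take the ratchet ring wrench from its cradle, fit it fully down over the brass nut of the strap clamp that holds the red casting, and run the nut clockwise until it stops and is drawn up firm, working the handle back and forth in swings of no more than about a quarter turn and letting the ratchet slip on each return. Do not force the nut once it is firm. Then let go, leaving the wrench sitting fully down on the nut, and leave the bearing, the can and the brush where they are.

Things in the scene. Friction and masses are not known exactly. Their poses are not given: they have to be found in the camera images.
- nut_mid (a point): centre of the brass hexagon nut, 30 mm across flats, 18 mm high plus a 2.5 mm bevelled crown; always 66 mm above the bench (nut underside 57, hexagon top 75). Flats face the point's x axis and every 60 degrees from it; z up. A round brass stud 19 mm thick rises through it to 94 mm. Below it lies a blue strap, 114 x 44 mm, top at 54 mm, along the fixture's x axis.
- fixture: fixed clamping set-up: origin on the bench right under the nut, z up. 140 mm along its +x is the centre of the red casting (flange 200 mm across, top at 40 mm; hub 136 mm across, top at 80 mm, bright ring on it to 84 mm, six ribs beside it to 70 mm). Towards -x step block and strap end 70 mm from the nut. The side away from the casting is free for the handle.
- nut (a joint): turn of the nut in rad: grows clockwise seen from above, 0 to 0.9 at the start, 3.4 at its firm stop. It takes about 0.35 N m to turn before the stop and stays where it is left.
- stud (a joint): wind-up of the stud under the nut in rad, clockwise positive: shows the torque on the nut, 30 N m per rad, springs back to 0. Against the stop 0.9 N m (0.03 rad) is firm; above 2.1 N m (0.07 rad), either way, the thread is damaged; aim for about 1.4 N m. The torque is the sideways force on the handle times its distance from the nut, plus any twist of the gripper about the vertical.
- wrench_head (a point): centre of the wrench's round head (58 mm across, 20 mm thick), half-way up, on the axis of its hexagon hole; x along the handle away from the head, z up, lying and in use. The hole goes right through, 31.5 mm across flats (5 degrees of turning play each way on the nut). Fully down on the nut it is about 67 mm above the bench; resting on top of the nut, hexagons not in line, 85 mm or more.
- wrench_grip (a point): point on the handle, half-way up, 100 mm from the head's centre along x: the place to grip, near the centre of mass. The handle is a bar 18 mm wide, 16 mm thick, from 45 to 210 mm from the head's centre (red sleeve on the outer part). Wrench about 0.45 kg. On the cradle this point lies 43 mm above the bench, with free space beside and under it.
- ratchet (a joint): turn in rad of the hexagon socket relative to the handle, clockwise from above; at 0 flats of the hole face along the handle. Starts at -0.3 to 0.05. Swung clockwise, a pawl catches within one step (0.393 rad) and drives the socket; swung anticlockwise it slips with drag under 0.2 N m and this grows 0.393 a click. Running the nut home in quarter-turn swings takes it past 0.7, as it must.
- cradle: fixed yellow plate 250 x 44 mm with two wooden supports under the wrench's head and handle end (tops 32 and 34 mm above the bench, 158 mm free between them); origin on the bench below the place to grip, x along the handle.
- bearing: loose steel ball bearing, 62 mm across, 16 mm high, origin at the centre of its underside; not to be moved
- can: loose closed can, 60 mm across, 85 mm high, origin at the centre of its underside; not to be moved
- brush: loose hand brush lying on the bench at the left; not to be moved
Not all that is in view belongs to the job. What is shaped like the part that bears wrench_head but blue or orange is not meant.

How it is judged:
By the outcome, as a careful person would: the job done as asked, in the order asked, and still so for the second after the job is handed in, with the robot touching nothing.
It also fails if it takes over 72 s, if anything falls off the work surface, if the arm or the gripper's body presses on something with over 40 N, if the wrist force passes 120 N, or if a joint passes its speed limit or range.

## Working session

There is one attempt and no reset: what is moved stays moved. The work goes in short steps, Python scripts to look and compute and a tool call to move; the robot and the scene stay as the last step left them, time stands still between calls to the robot, and variables do not carry over. Pictures are saved under pics/ and viewed, and the job is handed in when it is done.

Besides the shell and the picture viewer there is one more tool, called after ">>>" as name(argument=value, ...), one argument or row to a line, values as JSON. step_arm: Moves the arm, as the interface text tells. Its arguments: {"type":"object","properties":{"deltas":{"type":"array"}},"required":["deltas"]}

```bash
mkdir -p pics; ls; cat > h.py <<'E'
import numpy as np, cv2
from workcell import manip, optics
def snap(n,save=None):
    s=manip.state(); d=optics.snapshot(n)
    if save: cv2.imwrite('pics/'+save,d['frame'])
    d['st']=s; return d
def ray(d,u,v):
    K=d['K']
    if 'hand_eye' in d:
        x=(u-K[0,2])/K[0,0]; y=(v-K[1,2])/K[1,1]; r=np.hypot(x,y)
        c=np.array([0,0,1.]) if r<1e-9 else np.array([np.sin(r)*x/r,np.sin(r)*y/r,np.cos(r)])
        H=np.array(d['hand_eye']); Rt=np.array(d['st']['tool_rot']); p=np.array(d['st']['tool_pos'])
        return Rt@H[:3,3]+p, Rt@H[:3,:3]@c
    R=np.array(d['R']);t=np.array(d['t'])
    c=np.array([(u-K[0,2])/K[0,0],(v-K[1,2])/K[1,1],1.])
    return -R.T@t, R.T@c
def onz(d,u,v,z):
    o,r=ray(d,u,v); return o+r*(z-o[2])/r[2]
def dep(d,u,v):
    o,r=ray(d,u,v); return o+r*d['depth'][int(v),int(u)]
E
python3 - <<'E'
from h import *
s=manip.state()
for k,v in s.items(): print(k,np.round(v,3).tolist())
for n in ['scene','top','wrist']:
    d=snap(n,n+'0.png')
    print(n,d['K'].tolist() if hasattr(d['K'],'tolist') else d['K'])
    if 'R' in d: print(np.round(-np.array(d['R']).T@d['t'],3))
    else: print(np.round(d['hand_eye'],3))
E
```

```text
pics
t 0.0
qpos [1.144, 0.399, 0.045, 1.538, -0.019, 1.207, -0.051]
qd [0.001, -0.001, -0.0, 0.002, -0.002, 0.002, -0.002]
joint_efforts [-0.0, -47.513, 1.364, -25.422, 0.011, 0.009, -0.0]
tool_pos [0.209, -0.615, 0.252]
tool_rot [[-0.947, -0.001, 0.322], [-0.322, 0.002, -0.947], [0.0, -1.0, -0.002]]
force [0.166, -0.59, -0.214]
torque [0.098, -0.003, 0.003]
opening 0.085
scene [[396.4620654286996, 0.0, 320.21031633560716], [0.0, 396.4620654286996, 198.27576600976548], [0.0, 0.0, 1.0]]
[ 1.176 -0.758  0.92 ]
top [[458.645048224637, 0.0, 317.55402252699884], [0.0, 458.645048224637, 198.4073236673169], [0.0, 0.0, 1.0]]
[ 0.288 -0.122  1.677]
wrist [[309.70691628693146, 0.0, 320.22032247348807], [0.0, 309.70691628693146, 196.261724034834], [0.0, 0.0, 1.0]]
[[ 0.     0.957  0.291 -0.074]
 [-0.    -0.291  0.957 -0.121]
 [ 1.    -0.     0.    -0.001]
 [ 0.     0.     0.     1.   ]]
```

View pics/scene0.png

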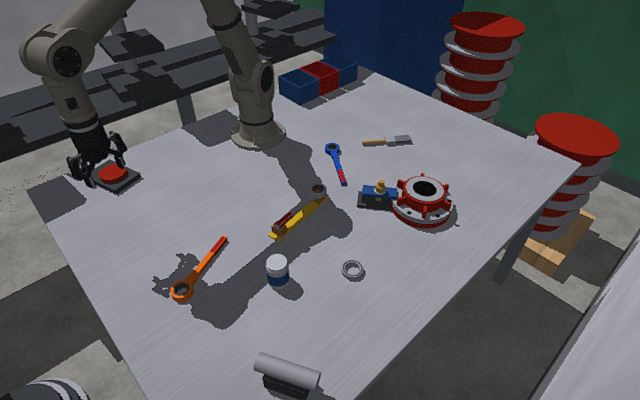

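View pics/top0.png

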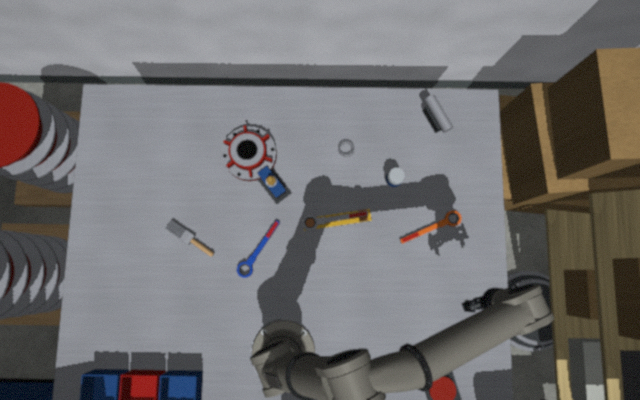

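View pics/wrist0.png

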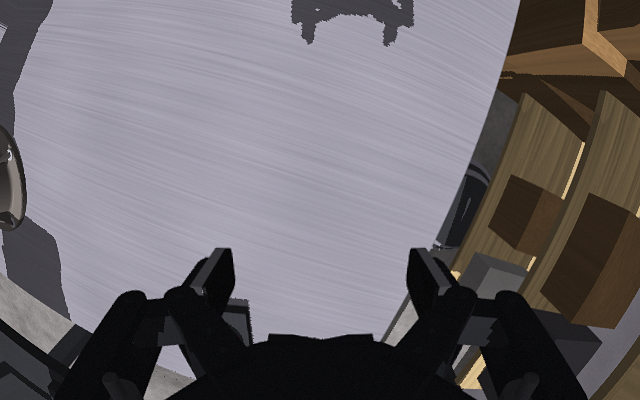

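Three wrench-shaped things are in view:
- Orange: scene (200,268), top (432,228). A decoy by colour.
- Blue: scene (336,163), top (258,248). A decoy by colour.
- Steel with a red sleeve on the yellow cradle: scene (300,210), top (338,219). This is the one I want.

Next are close crops of it and of the nut.

```bash
python3 - <<'E'
from h import *
a=cv2.imread('pics/scene0.png');b=cv2.imread('pics/top0.png')
c1=cv2.resize(a[170:250,255:345],None,fx=4.4,fy=3.6,interpolation=cv2.INTER_CUBIC)
c2=cv2.resize(a[165:235,345:465],(400,288),interpolation=cv2.INTER_CUBIC)
c3=cv2.resize(b[195:240,295:385],(400,200),interpolation=cv2.INTER_CUBIC)
c4=cv2.resize(b[115:205,215:305],(288,288),interpolation=cv2.INTER_CUBIC)
W=np.zeros((590,800,3),np.uint8)
W[:288,:396]=c1;W[:288,400:800]=c2;W[300:500,:400]=c3;W[300:588,410:698]=c4
cv2.imwrite('pics/crop1.png',W)
E
```

```text
(no output)
```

View pics/crop1.png

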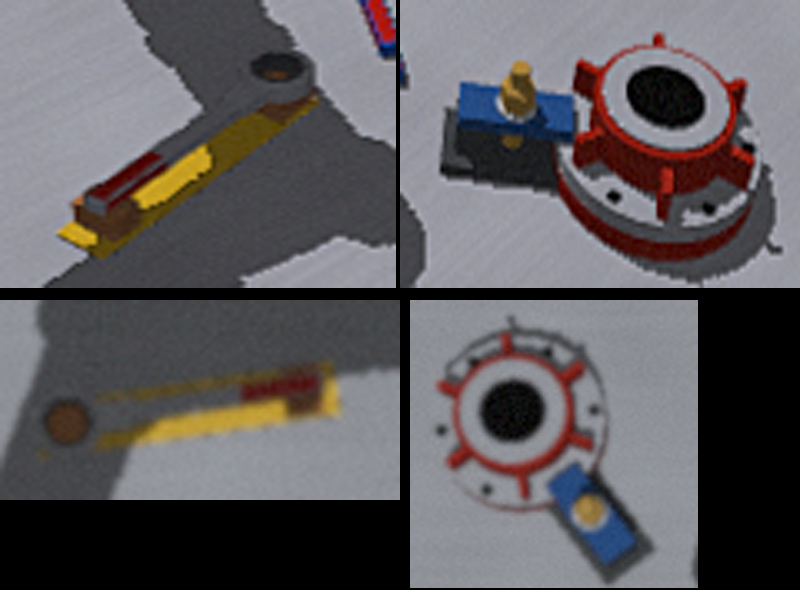

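The crop shows a steel wrench with a dark red sleeve on the yellow cradle, head hole at top about (310,222). Brass nut and stud are at top (272,181). I'll take rough positions from these.

```bash
python3 - <<'E'
from h import *
d=snap('top')
for n,u,v,z in [('head',310.3,222.5,.05),('slv end',367,214,.045),('stud',410-410+215+180*90/288,115+210*90/288,.085),('cast',215+102*90/288,115+110*90/288,.084),('bearing',346,147,.016),('can',396.5,176,.085)]:
    print(n,np.round(onz(d,u,v,z),3), np.round(dep(d,u,v),3))
s=snap('scene')
print('head s',np.round(onz(s,255+280/4.4,170+68/3.6,.05),3))
print('stud s',np.round(onz(s,345+521*.3-120,165+68*70/288,.09),3))
f=d['frame'];hsv=cv2.cvtColor(f,cv2.COLOR_BGR2HSV)
m=cv2.inRange(hsv,(15,90,80),(35,255,255))
n,l,st,c=cv2.connectedComponentsWithStats(m)
for i in range(1,n):
    if st[i,4]>15: print(st[i],c[i])
m=cv2.inRange(hsv,(100,120,60),(125,255,255)); m[:,:255]=0;m[:160]=0;m[205:]=0
p=np.argwhere(m)[:,::-1].astype(np.float32); print(cv2.minAreaRect(p[(p[:,0]<300)]))
E
```

```text
head [ 0.452 -0.089  0.05 ] [ 0.454 -0.089  0.031]
slv end [ 0.486 -0.292  0.045] [ 0.485 -0.291  0.057]
stud [0.595 0.051 0.085] [0.593 0.049 0.097]
cast [0.708 0.141 0.084] [0.71  0.142 0.077]
bearing [ 0.74  -0.217  0.016] [ 0.746 -0.218 -0.005]
can [ 0.618 -0.392  0.085] [ 0.62  -0.393  0.079]
head s [ 0.457 -0.083  0.05 ]
stud s [0.6  0.06 0.09]
[ 502   48  138  162 7033] [593.78373383 126.20460685]
[ 72 113   7   6  23] [ 75.73913043 115.60869565]
[267 176   8   9  57] [270.52631579 179.85964912]
[ 15 182  56  22 533] [ 38.40900563 195.87054409]
[ 597  191   43  156 1606] [616.56164384 251.34122042]
[593 192  24  15 123] [603.24390244 197.2601626 ]
[317 209  54  20 273] [345.53479853 220.93040293]
[594 208  11  10  31] [599.70967742 213.29032258]
[320 211  37   6  64] [339.390625 213.71875 ]
[ 548  211   45  100 1167] [568.25621251 249.46272494]
[595 217  10  22  69] [598.89855072 229.05797101]
[  2 224  66  15 419] [ 40.57040573 229.37947494]
[192 239  21  16  94] [201.91489362 246.69148936]
[586 262   8   8  32] [590.40625 266.     ]
[554 308  27  29 195] [568.43076923 322.01025641]
[ 28 310  32  14 163] [ 47.58895706 316.89570552]
[  0 317  26   7  58] [ 11.05172414 320.82758621]
[581 318  18  19 131] [589.52671756 327.48091603]
[556 328  14  22 104] [562.13461538 337.07692308]
[606 337  29  24 151] [618.66225166 347.22516556]
[557 347  11  11  34] [560.67647059 353.70588235]
[606 360  13  20  87] [611.37931034 370.7816092 ]
[556 362   5  12  20] [557.65 367.  ]
[557 377   7  12  24] [559.5        382.33333333]
[564 376   6   9  26] [567.         380.65384615]
[614 382   8  14  38] [617.97368421 388.23684211]
[606 384   8  16  39] [609.1025641  392.94871795]
[559 389   5   8  18] [560.66666667 391.88888889]
[565 388   6  12  24] [566.75 394.25]
((271.4400329589844, 181.42002868652344), (31.200000762939453, 13.000000953674316), 53.13010025024414)
```

>>> step_arm(
  deltas=[
    {"dx": 4, "dy": 4, "dz": 0, "rz": 0.14},
    {"dx": 7, "dy": 8, "dz": 0, "rz": 0.28},
    {"dx": 10, "dy": 12, "dz": 0, "rz": 0.42},
    {"dx": 13, "dy": 16, "dz": 0, "rz": 0.56},
    {"dx": 16, "dy": 20, "dz": 0, "rz": 0.7},
    {"dx": 19, "dy": 25, "dz": -1, "rz": 0.84},
    {"dx": 21, "dy": 30, "dz": -1, "rz": 0.98},
    {"dx": 23, "dy": 35, "dz": -2, "rz": 1.12},
    {"dx": 25, "dy": 39, "dz": -2, "rz": 1.26},
    {"dx": 26, "dy": 42, "dz": -3, "rz": 1.4},
    {"dx": 26, "dy": 42.7, "dz": -3, "rz": 1.4},
    {"dx": 26, "dy": 42.7, "dz": -3, "rz": 1.4},
  ],
)

```text
invalid input at $.deltas[0]: expected keys dx, dy, dz, rx, ry, rz, gripper
```

```bash
python3 - <<'E'
from h import *
s=manip.state(); print(np.round(s['qpos'],2),np.round(s['tool_rot'],3).tolist(),s['force'])
snap('wrist','w1.png')
E
```

```text
[ 1.14  0.4   0.05  1.54 -0.02  1.21 -0.05] [[-0.947, -0.0, 0.322], [-0.322, 0.001, -0.947], [0.0, -1.0, -0.001]] [-0.13098928 -0.15667859 -0.49231669]
```

View pics/w1.png

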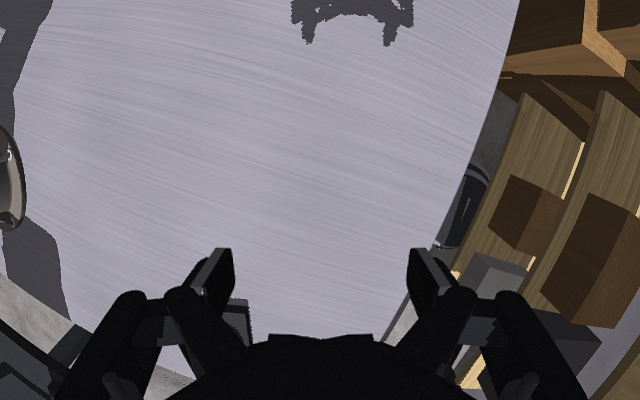

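The call was refused because every row needs all seven keys. I'm resending it complete.

>>> step_arm(
  deltas=[
    {"dx": 4, "dy": 4, "dz": 0, "rx": 0, "ry": 0, "rz": 0.14, "gripper": 8.5},
    {"dx": 7, "dy": 8, "dz": 0, "rx": 0, "ry": 0, "rz": 0.28, "gripper": 8.5},
    {"dx": 10, "dy": 12, "dz": 0, "rx": 0, "ry": 0, "rz": 0.42, "gripper": 8.5},
    {"dx": 13, "dy": 16, "dz": 0, "rx": 0, "ry": 0, "rz": 0.56, "gripper": 8.5},
    {"dx": 16, "dy": 20, "dz": 0, "rx": 0, "ry": 0, "rz": 0.7, "gripper": 8.5},
    {"dx": 19, "dy": 24, "dz": -1, "rx": 0, "ry": 0, "rz": 0.84, "gripper": 8.5},
    {"dx": 21, "dy": 28, "dz": -1, "rx": 0, "ry": 0, "rz": 0.98, "gripper": 8.5},
    {"dx": 23, "dy": 32, "dz": -2, "rx": 0, "ry": 0, "rz": 1.12, "gripper": 8.5},
    {"dx": 25, "dy": 36, "dz": -2, "rx": 0, "ry": 0, "rz": 1.26, "gripper": 8.5},
    {"dx": 26, "dy": 40, "dz": -3, "rx": 0, "ry": 0, "rz": 1.4, "gripper": 8.5},
    {"dx": 26, "dy": 42.7, "dz": -3, "rx": 0, "ry": 0, "rz": 1.4, "gripper": 8.5},
    {"dx": 26, "dy": 42.7, "dz": -3, "rx": 0, "ry": 0, "rz": 1.4, "gripper": 8.5},
  ],
)

```text
t: 1.5
tool_pos: [0.4699, -0.1834, 0.2233]
tool_rot: [[0.164, -0.0, 0.986], [-0.986, 0.002, 0.164], [-0.002, -1.0, 0.0]]
force: [0.2, -0.6, 0.5]
opening: 0.0849
```

```bash
python3 - <<'E'
from h import *
s=manip.state(); print(np.round(s['qpos'],2),np.round(s['tool_pos'],3),np.round(s['tool_rot'],3).tolist(),s['force'])
snap('wrist','w2.png')
E
```

```text
[ 0.68  0.19 -0.44  1.9   0.09  1.07  0.37] [ 0.47  -0.183  0.223] [[0.164, -0.0, 0.986], [-0.986, 0.002, 0.164], [-0.002, -1.0, 0.0]] [ 0.1531828  -0.55367016  0.53222127]
```

View pics/w2.png

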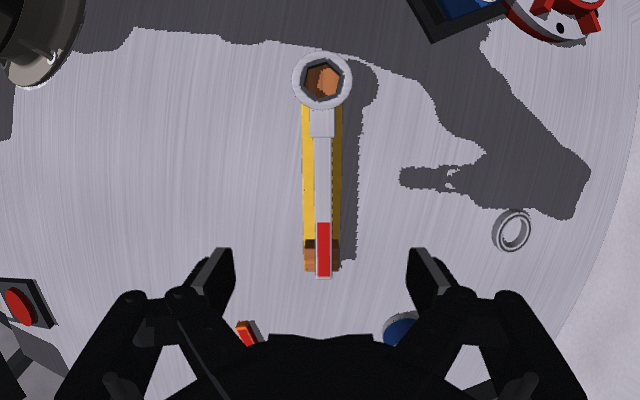

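The wrist view shows the wrench head at (322,82) with its hexagon hole in view, and the sleeve end at (324,277). Now measuring head centre, handle axis and socket angle.

```bash
cat >> h.py <<'E'
def topdown(d,cx,cy,z,half,res=0.0005):
    # ortho-rectified patch of the plane at height z: rows = +x down? -> col grows with y decreasing, row with x decreasing
    n=int(2*half/res); 
    jj,ii=np.meshgrid(np.arange(n),np.arange(n))
    X=cx+half-(ii+.5)*res; Y=cy+half-(jj+.5)*res
    H=np.array(d['hand_eye']);Rt=np.array(d['st']['tool_rot']);p=np.array(d['st']['tool_pos'])
    R=Rt@H[:3,:3]; o=Rt@H[:3,3]+p
    P=np.stack([X-o[0],Y-o[1],np.full_like(X,z)-o[2]],-1)@R
    rr=np.hypot(P[...,0],P[...,1]); th=np.arctan2(rr,P[...,2]); K=d['K']
    u=K[0,2]+K[0,0]*th*P[...,0]/rr; v=K[1,2]+K[1,1]*th*P[...,1]/rr
    return cv2.remap(d['frame'],u.astype(np.float32),v.astype(np.float32),cv2.INTER_LINEAR)
E
python3 - <<'E'
from h import *
d=snap('wrist')
im=topdown(d,.452,-.089,.053,.06,.0002); cv2.imwrite('pics/hd.png',im)
im2=topdown(d,.47,-.19,.051,.13,.0005); cv2.imwrite('pics/wr.png',im2)
E
```

```text
(no output)
```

View pics/hd.png

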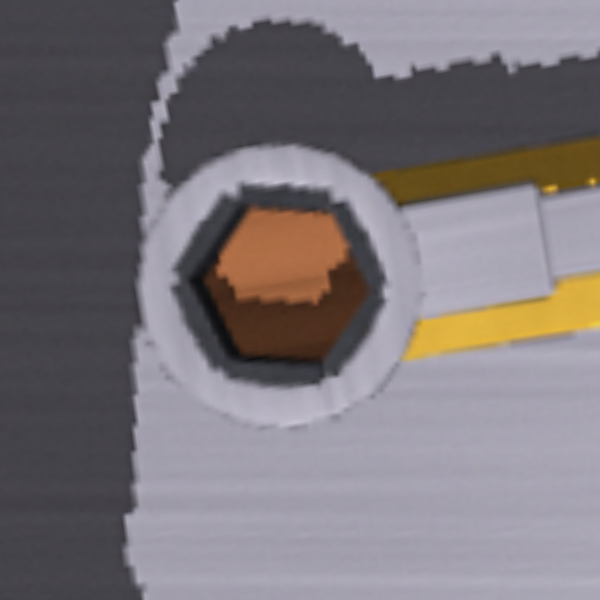

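View pics/wr.png

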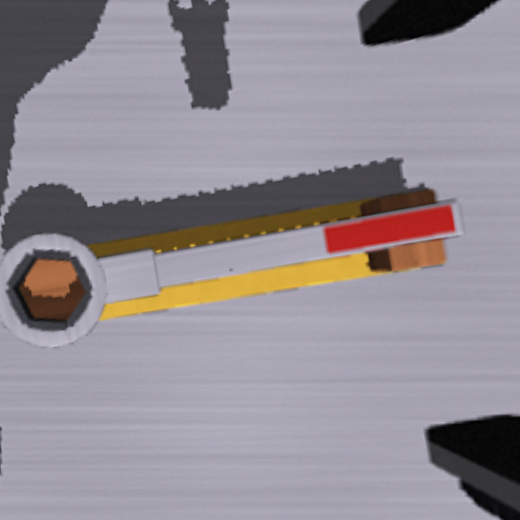

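```bash
cat >> h.py <<'E'
def hexang(mask):
    # best 6-fold corner phase of a contour (image angle, cw positive, deg mod 60) from edge normals, min area fit
    c=max(cv2.findContours(mask,cv2.RETR_EXTERNAL,cv2.CHAIN_APPROX_NONE)[0],key=cv2.contourArea)
    h=cv2.convexHull(c); 
    p=c[:,0].astype(float); m=cv2.moments(c); ctr=np.array([m['m10'],m['m01']])/m['m00']
    hp=h[:,0].astype(float)
    best=None
    for a in np.arange(0,60,.25):
        t=np.radians(a+30+60*np.arange(6)); N=np.stack([np.cos(t),np.sin(t)],1)
        sup=(hp@N.T).max(0); per=sup.sum()-(N@ctr).sum()
        if best is None or per<best[0]: best=(per,a,sup)
    w=best[2][:3]+best[2][3:]
    return best[1],ctr,w,cv2.contourArea(c)
E
python3 - <<'E'
from h import *
d=snap('wrist')
im=topdown(d,.452,-.089,.053,.06,.0002)
hsv=cv2.cvtColor(im,cv2.COLOR_BGR2HSV)
m=((hsv[...,2]<125)|(hsv[...,1]>90)).astype(np.uint8)*255
yy,xx=np.mgrid[:600,:600]; m[np.hypot(xx-280,yy-285)>118]=0
m=cv2.morphologyEx(m,cv2.MORPH_OPEN,np.ones((5,5),np.uint8))
print(hexang(m))
g=cv2.cvtColor(topdown(d,.47,-.19,.051,.13,.0005),cv2.COLOR_BGR2HSV)
r=cv2.inRange(g,(0,150,120),(8,255,255))|cv2.inRange(g,(172,150,120),(180,255,255))
print(cv2.minAreaRect(np.argwhere(r)[:,::-1].astype(np.float32)))
E
```

```text
(np.float64(2.25), array([279.14951638, 285.76281192]), array([202.36055344, 201.82653168, 202.92681544]), 32808.0)
((389.886962890625, 232.14097595214844), (31.60844612121582, 127.79725646972656), 79.75591278076172)
```

```bash
python3 - <<'E'
from h import *
d=snap('wrist')
im=topdown(d,.452,-.089,.053,.06,.0002)
c=im[165:405,160:400]; 
hsv=cv2.cvtColor(c,cv2.COLOR_BGR2HSV)
m=((hsv[...,2]<125)|(hsv[...,1]>90)).astype(np.uint8)*255
cv2.imwrite('pics/hx.png',cv2.resize(np.hstack([c,cv2.cvtColor(m,cv2.COLOR_GRAY2BGR)]),(800,400)))
for y in (120,): print(hsv[y,::8,2],hsv[y,::8,1])
E
```

```text
[181 167 106  70  43  18  58  74  70 142 165 161 158 155 149 148 144 146
 150 150 155 152  65  68  69  70  66  75 123 182] [ 20  21  22  22  24  43 141 152 149 154 153 152 153 153 154 152 152 154
 151 155 155 154 153 154 159 160  50  20  23  20]
```

View pics/hx.png

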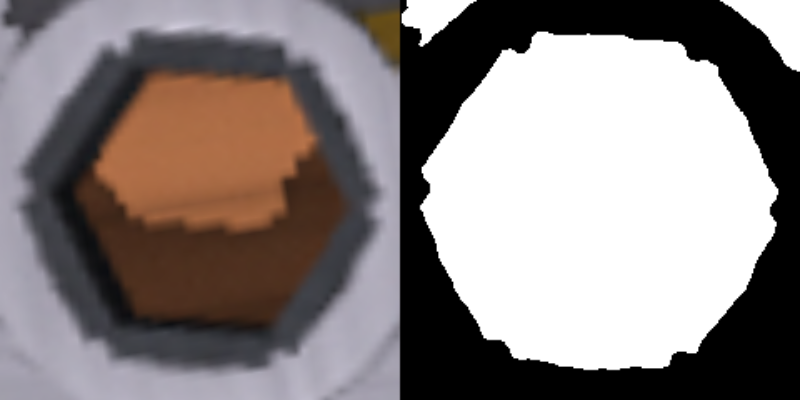

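Results:
- Head centre is about (0.455,-0.085), with handle direction -79.8°.
- Head-to-handle-end distance is 209 mm, which matches 210.
- The socket corner axis is +2.6° in the picture, giving a ratchet angle of about -0.3 rad, inside the stated range.

Descending to grip.

>>> step_arm(
  deltas=[
    {"dx": 0.2, "dy": 0, "dz": -4, "rx": 0, "ry": 0, "rz": 0.01, "gripper": 8.5},
    {"dx": 0.2, "dy": 0, "dz": -8, "rx": 0, "ry": 0, "rz": 0.01, "gripper": 8.0},
    {"dx": 0.2, "dy": 0, "dz": -12, "rx": 0, "ry": 0, "rz": 0.01, "gripper": 7.0},
    {"dx": 0.2, "dy": 0, "dz": -15, "rx": 0, "ry": 0, "rz": 0.01, "gripper": 6.0},
    {"dx": 0.2, "dy": 0, "dz": -17, "rx": 0, "ry": 0, "rz": 0.01, "gripper": 5.0},
    {"dx": 0.2, "dy": 0, "dz": -17.5, "rx": 0, "ry": 0, "rz": 0.01, "gripper": 5.0},
    {"dx": 0.2, "dy": 0, "dz": -17.5, "rx": 0, "ry": 0, "rz": 0.01, "gripper": 5.0},
  ],
)

```text
t: 2.4
tool_pos: [0.4709, -0.1894, 0.0479]
tool_rot: [[0.164, -0.001, 0.986], [-0.986, 0.0, 0.164], [-0.0, -1.0, -0.001]]
force: [-0.6, -0.2, 0.7]
opening: 0.0501
```

```bash
python3 - <<'E'
from h import *
s=manip.state(); print(s['t'],np.round(s['tool_pos'],4),np.round(s['force'],1),s['opening'])
snap('wrist','w3.png')
E
```

```text
2.4 [ 0.4709 -0.1894  0.0479] [-0.6 -0.2  0.7] 0.05013827762319264
```

View pics/w3.png

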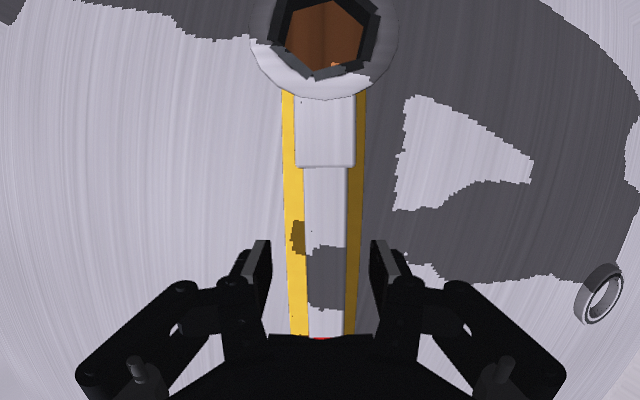

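```bash
python3 - <<'E'
from h import *
d=snap('wrist'); print(np.round(d['st']['tool_pos'],4))
im=topdown(d,.455,-.085,.053,.05,.0002); cv2.imwrite('pics/hd2.png',im)
E
```

```text
[ 0.4718 -0.1894  0.0489]
```

View pics/hd2.png

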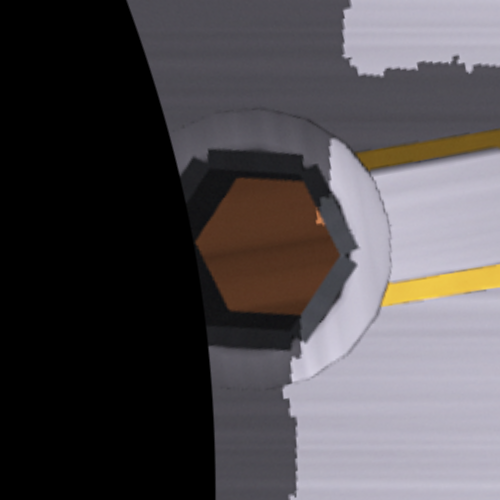

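The head re-measures at (0.455,-0.085), in agreement. I'll shift 5 mm toward the head and close.

>>> step_arm(
  deltas=[
    {"dx": 0.0, "dy": 0.5, "dz": 0, "rx": 0, "ry": 0, "rz": 0, "gripper": 5.0},
    {"dx": 0.0, "dy": 0.5, "dz": 0, "rx": 0, "ry": 0, "rz": 0, "gripper": 5.0},
    {"dx": 0.0, "dy": 0.5, "dz": 0, "rx": 0, "ry": 0, "rz": 0, "gripper": 3},
    {"dx": 0.0, "dy": 0.5, "dz": 0, "rx": 0, "ry": 0, "rz": 0, "gripper": 1},
    {"dx": 0.0, "dy": 0.5, "dz": 0, "rx": 0, "ry": 0, "rz": 0, "gripper": 0.5},
    {"dx": 0.0, "dy": 0.5, "dz": 0, "rx": 0, "ry": 0, "rz": 0, "gripper": 0.5},
    {"dx": 0.0, "dy": 0.5, "dz": 0, "rx": 0, "ry": 0, "rz": 0, "gripper": 0.5},
    {"dx": 0.0, "dy": 0.5, "dz": 0, "rx": 0, "ry": 0, "rz": 0, "gripper": 0.5},
    {"dx": 0.0, "dy": 0.5, "dz": 0, "rx": 0, "ry": 0, "rz": 0, "gripper": 0.5},
  ],
)

```text
t: 3.4
tool_pos: [0.4717, -0.1835, 0.0489]
tool_rot: [[0.166, 0.001, 0.986], [-0.986, -0.0, 0.166], [0.001, -1.0, 0.001]]
force: [-0.9, -0.6, 6.5]
opening: 0.0168
```

Gripped, with the opening at 16.8 mm. Lifting and going to a spot beside the nut so that the wrist camera sees it from above.

>>> step_arm(
  deltas=[
    {"dx": 0.0, "dy": 0, "dz": 1, "rx": 0, "ry": 0, "rz": 0, "gripper": 0.5},
    {"dx": 0.0, "dy": 0, "dz": 3, "rx": 0, "ry": 0, "rz": 0, "gripper": 0.5},
    {"dx": 0.0, "dy": 0, "dz": 6, "rx": 0, "ry": 0, "rz": 0, "gripper": 0.5},
    {"dx": 0.0, "dy": 2, "dz": 10, "rx": 0, "ry": 0, "rz": -0.07, "gripper": 0.5},
    {"dx": 0.0, "dy": 5, "dz": 13, "rx": 0, "ry": 0, "rz": -0.15, "gripper": 0.5},
    {"dx": 0.0, "dy": 9, "dz": 13, "rx": 0, "ry": 0, "rz": -0.25, "gripper": 0.5},
    {"dx": 0.0, "dy": 13, "dz": 13, "rx": 0, "ry": 0, "rz": -0.35, "gripper": 0.5},
    {"dx": 0.0, "dy": 16, "dz": 13, "rx": 0, "ry": 0, "rz": -0.45, "gripper": 0.5},
    {"dx": 0.0, "dy": 18, "dz": 13, "rx": 0, "ry": 0, "rz": -0.52, "gripper": 0.5},
    {"dx": 0.0, "dy": 19, "dz": 13, "rx": 0, "ry": 0, "rz": -0.52, "gripper": 0.5},
    {"dx": 0.0, "dy": 19, "dz": 13, "rx": 0, "ry": 0, "rz": -0.52, "gripper": 0.5},
    {"dx": 0.0, "dy": 19, "dz": 13, "rx": 0, "ry": 0, "rz": -0.52, "gripper": 0.5},
  ],
)

```text
t: 4.6
tool_pos: [0.4709, 0.0052, 0.1779]
tool_rot: [[-0.346, -0.001, 0.938], [-0.938, -0.001, -0.346], [0.001, -1.0, -0.001]]
force: [-1.0, -0.0, -4.1]
opening: 0.017
```

```bash
python3 - <<'E'
from h import *
d=snap('wrist','w4.png');s=d['st']; print(s['t'],np.round(s['tool_pos'],4),np.round(s['tool_rot'],3).tolist(),np.round(s['force'],1),np.round(s['torque'],2),s['opening'],np.round(s['qpos'],2))
E
```

```text
4.6 [0.4709 0.0052 0.1779] [[-0.346, -0.001, 0.938], [-0.938, -0.001, -0.346], [0.001, -1.0, -0.001]] [-1.  -0.  -4.1] [-0.19  0.05 -0.04] 0.016966867040106196 [ 0.34  0.18 -0.49  2.03  0.11  0.96 -0.56]
```

View pics/w4.png

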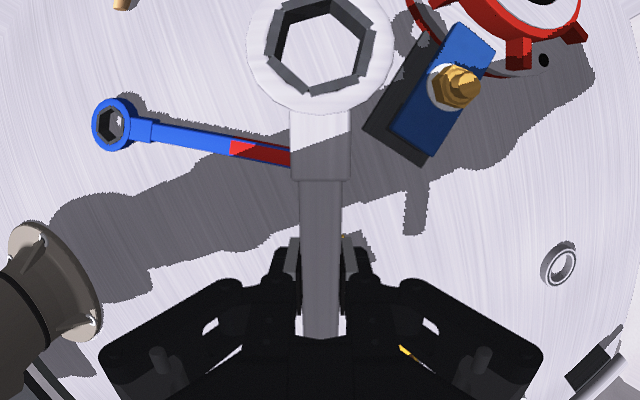

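The wrench head is held at (320,45) and the nut and stud are seen clearly at (452,88). Rectifying both.

```bash
python3 - <<'E'
from h import *
d=snap('wrist')
a=topdown(d,.594,.05,.075,.03,.00015)
s=d['st'];R=np.array(s['tool_rot']);p=np.array(s['tool_pos'])
hd=p-R[:,0]*.1; print(hd)
b=topdown(d,hd[0],hd[1],.182,.04,.0002)
cv2.imwrite('pics/nut1.png',np.hstack([a,b]))
b2=topdown(d,.594,.05,.054,.09,.0004); cv2.imwrite('pics/strap.png',b2)
E
```

```text
[0.50566936 0.09854777 0.1778517 ]
```

View pics/nut1.png

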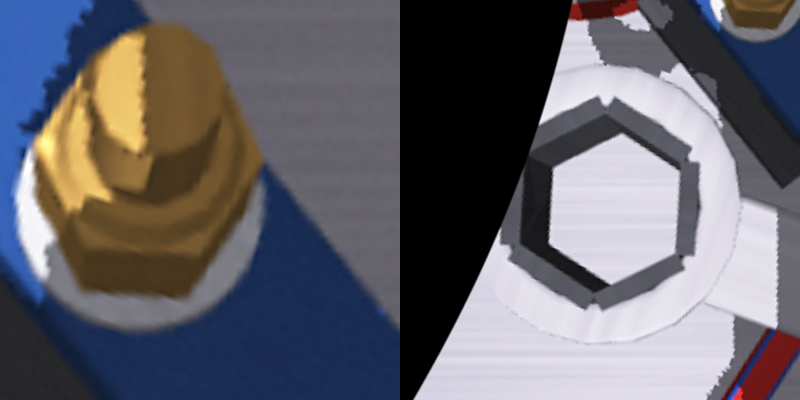

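View pics/strap.png

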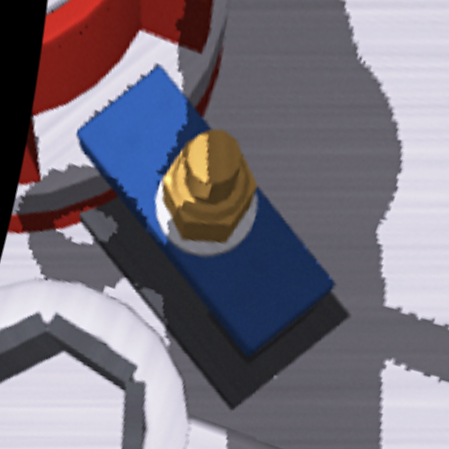

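```bash
python3 - <<'E'
from h import *
a=cv2.imread('pics/w4.png')[50:130,400:500]
cv2.imwrite('pics/nc.png',cv2.resize(a,(750,600),interpolation=cv2.INTER_CUBIC))
E
```

```text
(no output)
```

View pics/nc.png

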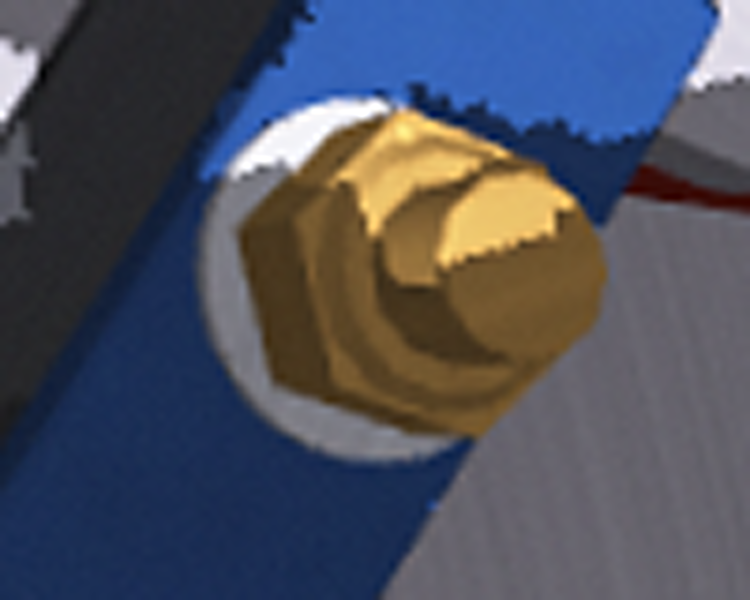

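```bash
python3 - <<'E'
from h import *
d=snap('wrist')
f=lambda x,y,z: onz(d,400+x/7.5-.5+.07,50+y/7.5-.5+.07,z)
c=f(523,262,.094); print('stud',c)
for n,x,y,z in [('b1',240,235,.057),('b2',275,382,.057),('t1',303,185,.075),('t2',335,390,.075),('t3',478,437,.075),('t4',398,108,.075)]:
    p=f(x,y,z); e=p-c; print(n,p.round(4),np.hypot(e[0],e[1]).round(4),np.degrees(np.arctan2(e[1],e[0])).round(1)%60)
for x,y in [(200,255),(375,462),(345,95)]: print('w',f(x,y,.056).round(4), np.hypot(*(f(x,y,.056)-c)[:2]))
E
```

```text
stud [0.60146935 0.05752495 0.094     ]
b1 [0.5879 0.0658 0.057 ] 0.0159 28.5
b2 [0.5867 0.0496 0.057 ] 0.0168 28.19999999999999
t1 [0.5894 0.0696 0.075 ] 0.017 14.900000000000006
t2 [0.5861 0.0489 0.075 ] 0.0176 29.19999999999999
t3 [0.6003 0.0399 0.075 ] 0.0176 26.299999999999997
t4 [0.6024 0.0745 0.075 ] 0.017 26.700000000000003
w [0.5831 0.065  0.056 ] 0.019826083444141305
w [0.5959 0.0378 0.056 ] 0.020547867909516106
w [0.6056 0.0773 0.056 ] 0.020201340726408834
```

Nut centre is about (0.6012,0.0574) and its corner phase about 27.5° mod 60. The washer and vertex radii match the given sizes. The socket phase is handle angle minus 12.3°, so the handle has to be near 279.8°, which also makes a good swing start. I'll hover above the nut at that angle.

>>> step_arm(
  deltas=[
    {"dx": 2, "dy": -1, "dz": 0, "rx": 0, "ry": 0, "rz": 0.06, "gripper": 0.5},
    {"dx": 5, "dy": -2, "dz": 0, "rx": 0, "ry": 0, "rz": 0.16, "gripper": 0.5},
    {"dx": 8, "dy": -3, "dz": -1, "rx": 0, "ry": 0, "rz": 0.28, "gripper": 0.5},
    {"dx": 11, "dy": -4, "dz": -2, "rx": 0, "ry": 0, "rz": 0.4, "gripper": 0.5},
    {"dx": 13.5, "dy": -4.6, "dz": -3, "rx": 0, "ry": 0, "rz": 0.48, "gripper": 0.5},
    {"dx": 14.7, "dy": -4.6, "dz": -4, "rx": 0, "ry": 0, "rz": 0.524, "gripper": 0.5},
    {"dx": 14.7, "dy": -4.6, "dz": -4, "rx": 0, "ry": 0, "rz": 0.524, "gripper": 0.5},
    {"dx": 14.7, "dy": -4.6, "dz": -4, "rx": 0, "ry": 0, "rz": 0.524, "gripper": 0.5},
    {"dx": 14.7, "dy": -4.6, "dz": -4, "rx": 0, "ry": 0, "rz": 0.524, "gripper": 0.5},
  ],
)

```text
t: 5.65
tool_pos: [0.6177, -0.0398, 0.1387]
tool_rot: [[0.169, -0.0, 0.986], [-0.986, -0.0, 0.169], [0.0, -1.0, -0.0]]
force: [-0.4, 0.9, -4.4]
opening: 0.0166
```

```bash
python3 - <<'E'
from h import *
d=snap('wrist','w5.png');s=d['st']; print(s['t'],np.round(s['tool_pos'],4),np.round(s['tool_rot'],3).tolist(),np.round(s['force'],1),np.round(s['torque'],2),np.round(s['qpos'],2))
R=np.array(s['tool_rot']);p=np.array(s['tool_pos']); hd=p-R[:,0]*.1; print(hd)
b=topdown(d,hd[0],hd[1],p[2]-.0059+.010,.04,.0002)
a=d['frame'][:110,260:390]; cv2.imwrite('pics/h5.png',np.hstack([cv2.resize(b,(400,400)),cv2.resize(a,(400,400))]))
E
```

```text
5.65 [ 0.6177 -0.0398  0.1387] [[0.169, -0.0, 0.986], [-0.986, -0.0, 0.169], [0.0, -1.0, -0.0]] [-0.4  0.9 -4.4] [-0.14 -0.03  0.02] [ 0.38  0.49 -0.51  1.72  0.28  1.   -0.06]
[0.6007997  0.05876964 0.13863194]
```

View pics/h5.png

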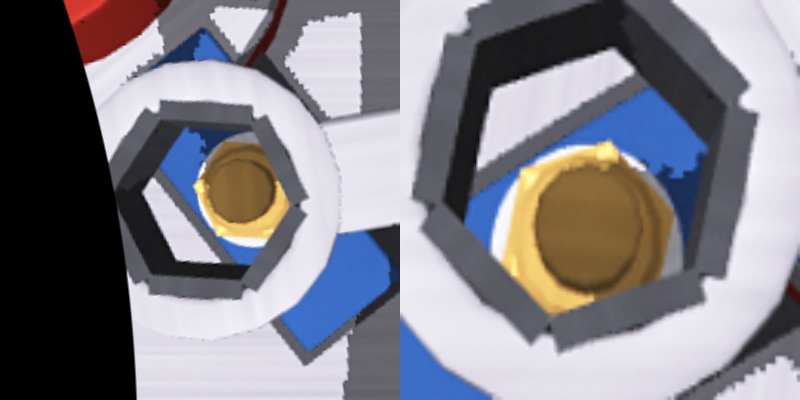

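View pics/w5.png

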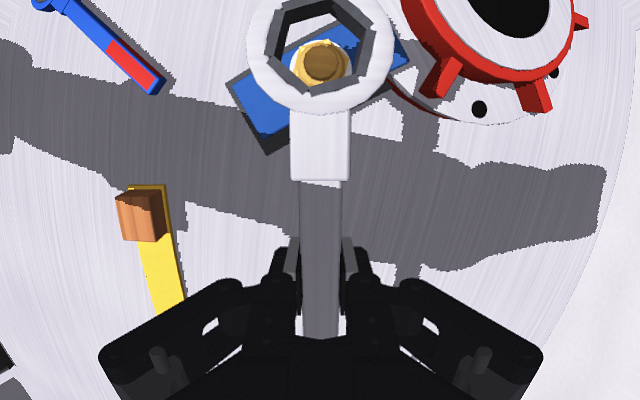

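```bash
python3 - <<'E'
from h import *
d=snap('wrist')
print(np.round(d['st']['tool_pos'],4))
c=onz(d,321.3-.3,62.6-.3,.094); print('stud',c.round(4))
R=np.array(d['st']['tool_rot']);p=np.array(d['st']['tool_pos']);hd=p-R[:,0]*.1
print('head pred',hd.round(4))
# socket center via panel: notch points
b=topdown(d,c[0],c[1],.077,.025,.0001); cv2.imwrite('pics/n5.png',b)
b=topdown(d,hd[0],hd[1],p[2]-.0059+.010,.035,.00014); cv2.imwrite('pics/s5.png',b)
E
```

```text
[ 0.6179 -0.0396  0.1389]
stud [0.6018 0.0573 0.094 ]
head pred [0.6009 0.0589 0.1389]
```

View pics/n5.png

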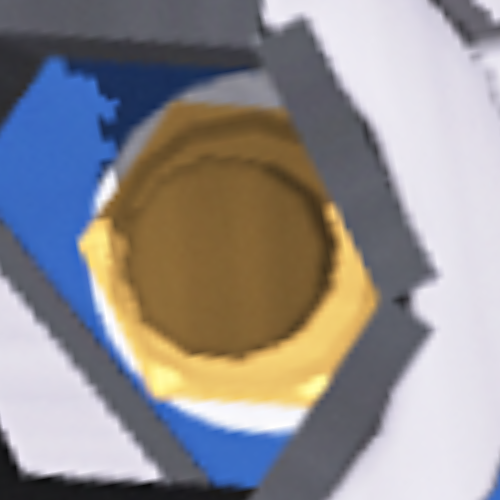

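View pics/s5.png

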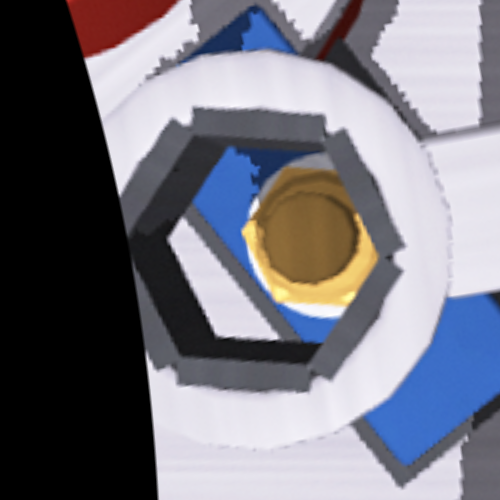

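Seen through the hole, the nut centre is (0.6016,0.0574). The head sits at (0.6009,0.0589), and the hexagons agree within about 1–2°. I'll correct by about a millimetre and a small turn, then lower gently.

>>> step_arm(
  deltas=[
    {"dx": -0.1, "dy": -0.2, "dz": 0, "rx": 0, "ry": 0, "rz": -0.02, "gripper": 0.5},
    {"dx": -0.1, "dy": -0.2, "dz": -1, "rx": 0, "ry": 0, "rz": -0.02, "gripper": 0.5},
    {"dx": -0.1, "dy": -0.2, "dz": -2, "rx": 0, "ry": 0, "rz": -0.02, "gripper": 0.5},
    {"dx": -0.1, "dy": -0.2, "dz": -3, "rx": 0, "ry": 0, "rz": -0.02, "gripper": 0.5},
    {"dx": -0.1, "dy": -0.2, "dz": -3.8, "rx": 0, "ry": 0, "rz": -0.02, "gripper": 0.5},
    {"dx": -0.1, "dy": -0.2, "dz": -4.2, "rx": 0, "ry": 0, "rz": -0.02, "gripper": 0.5},
    {"dx": -0.1, "dy": -0.2, "dz": -4.5, "rx": 0, "ry": 0, "rz": -0.02, "gripper": 0.5},
    {"dx": -0.1, "dy": -0.2, "dz": -4.8, "rx": 0, "ry": 0, "rz": -0.02, "gripper": 0.5},
    {"dx": -0.1, "dy": -0.2, "dz": -4.8, "rx": 0, "ry": 0, "rz": -0.02, "gripper": 0.5},
  ],
)

```text
t: 6.65
tool_pos: [0.6171, -0.0413, 0.0901]
tool_rot: [[0.151, -0.0, 0.989], [-0.989, 0.0, 0.151], [-0.0, -1.0, -0.0]]
force: [-0.6, -1.0, -5.1]
opening: 0.0165
```

```bash
python3 - <<'E'
from h import *
d=snap('wrist','w6.png');s=d['st']; print(s['t'],np.round(s['tool_pos'],4),np.round(s['tool_rot'],3).tolist(),np.round(s['force'],1),np.round(s['torque'],2))
a=d['frame'][:130,240:400]; cv2.imwrite('pics/h6.png',cv2.resize(a,(640,520)))
E
```

```text
6.65 [ 0.6171 -0.0413  0.0901] [[0.151, -0.0, 0.989], [-0.989, 0.0, 0.151], [-0.0, -1.0, -0.0]] [-0.6 -1.  -5.1] [-0.14  0.12  0.01]
```

View pics/h6.png

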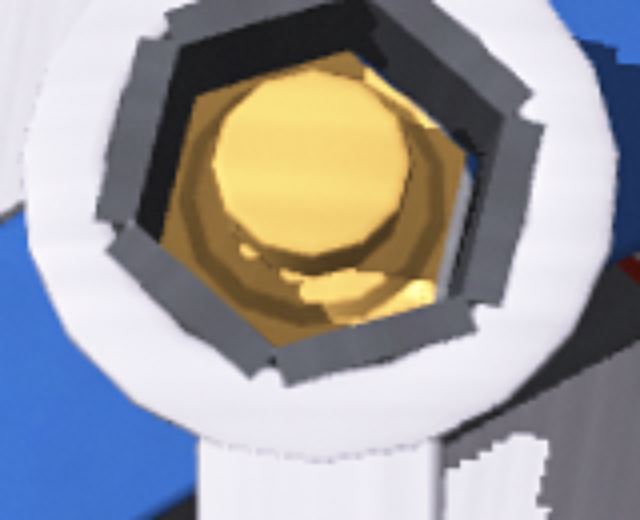

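No contact force yet, only the wrench's weight, and the nut fills the hole with a small gap at the right. Continuing down.

>>> step_arm(
  deltas=[
    {"dx": 0, "dy": 0, "dz": -0.2, "rx": 0, "ry": 0, "rz": 0, "gripper": 0.5},
    {"dx": 0, "dy": 0, "dz": -0.4, "rx": 0, "ry": 0, "rz": 0, "gripper": 0.5},
    {"dx": 0, "dy": 0, "dz": -0.6, "rx": 0, "ry": 0, "rz": 0, "gripper": 0.5},
    {"dx": 0, "dy": 0, "dz": -0.8, "rx": 0, "ry": 0, "rz": 0, "gripper": 0.5},
    {"dx": 0, "dy": 0, "dz": -0.8, "rx": 0, "ry": 0, "rz": 0, "gripper": 0.5},
  ],
)

```text
t: 7.2
tool_pos: [0.6172, -0.0415, 0.082]
tool_rot: [[0.15, -0.0, 0.989], [-0.989, 0.0, 0.15], [-0.0, -1.0, -0.0]]
force: [-1.2, -0.6, -5.0]
opening: 0.0171
```

```bash
python3 - <<'E'
from h import *
d=snap('wrist','w7.png');s=d['st']; print(s['t'],np.round(s['tool_pos'],4),np.round(s['tool_rot'],3).tolist(),np.round(s['force'],1),np.round(s['torque'],2))
a=d['frame'][:130,240:400]; cv2.imwrite('pics/h7.png',cv2.resize(a,(640,520)))
E
```

```text
7.2 [ 0.6172 -0.0415  0.082 ] [[0.15, -0.0, 0.989], [-0.989, 0.0, 0.15], [-0.0, -1.0, -0.0]] [-1.2 -0.6 -5. ] [-0.12  0.17  0.09]
```

View pics/h7.png

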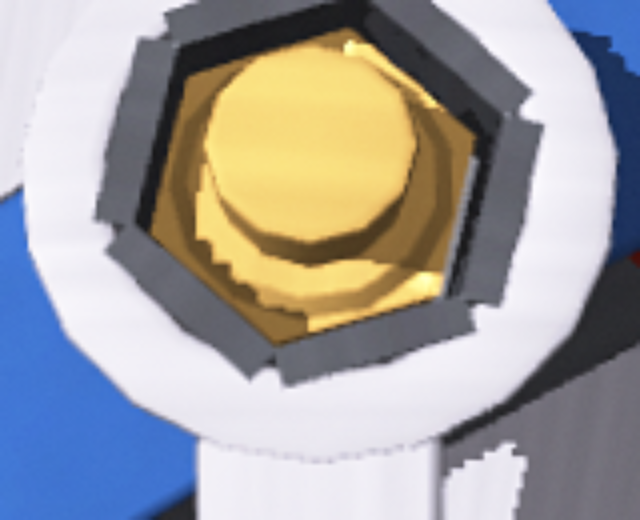

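It's sliding over the nut with almost no force. Going the rest of the way.

>>> step_arm(
  deltas=[
    {"dx": 0, "dy": 0, "dz": -0.2, "rx": 0, "ry": 0, "rz": 0, "gripper": 0.5},
    {"dx": 0, "dy": 0, "dz": -0.4, "rx": 0, "ry": 0, "rz": 0, "gripper": 0.5},
    {"dx": 0, "dy": 0, "dz": -0.6, "rx": 0, "ry": 0, "rz": 0, "gripper": 0.5},
    {"dx": 0, "dy": 0, "dz": -0.8, "rx": 0, "ry": 0, "rz": 0, "gripper": 0.5},
    {"dx": 0, "dy": 0, "dz": -0.9, "rx": 0, "ry": 0, "rz": 0, "gripper": 0.5},
    {"dx": 0, "dy": 0, "dz": -0.9, "rx": 0, "ry": 0, "rz": 0, "gripper": 0.5},
  ],
)

```text
t: 7.85
tool_pos: [0.6174, -0.0415, 0.0737]
tool_rot: [[0.15, 0.0, 0.989], [-0.989, -0.0, 0.15], [0.0, -1.0, 0.0]]
force: [-2.6, 0.1, -1.0]
opening: 0.0165
```

```bash
python3 - <<'E'
from h import *
d=snap('wrist','w8.png');s=d['st']; print(s['t'],np.round(s['tool_pos'],4),np.round(s['tool_rot'],3).tolist(),np.round(s['force'],1),np.round(s['torque'],2))
a=d['frame'][:130,240:400]; cv2.imwrite('pics/h8.png',cv2.resize(a,(640,520)))
E
```

```text
7.85 [ 0.6174 -0.0415  0.0737] [[0.15, 0.0, 0.989], [-0.989, -0.0, 0.15], [0.0, -1.0, 0.0]] [-2.6  0.1 -1. ] [-0.01  0.48  0.19]
```

View pics/h8.png

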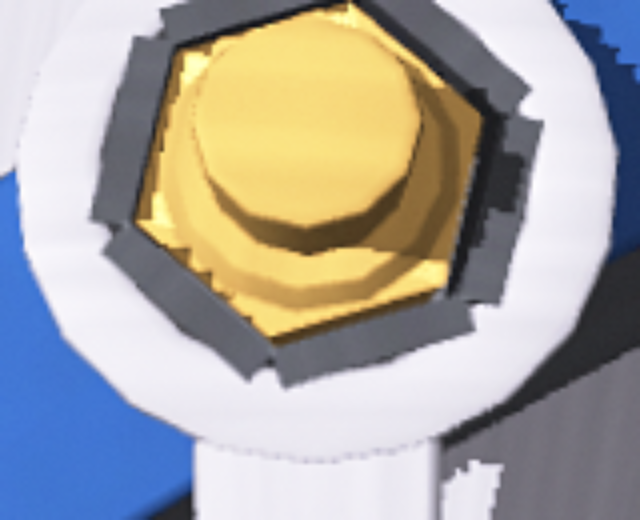

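Vertical force has gone from -5 to -1 N, so the wrench is resting on the seat. Bar mid is at about 67.8 mm, so it is practically fully down. Next: the arc shifts for the first clockwise swing about pivot (0.6018,0.0574).

```bash
cat > arc.py <<'E'
import numpy as np,sys
def arc(phi0,step,n,r=.1):
    for k in range(1,n+1):
        a0,a=np.radians(phi0),np.radians(phi0+step*k)
        print(k, 'dx %.2f dy %.2f rz %.3f'%(100*r*(np.cos(a)-np.cos(a0)),100*r*(np.sin(a)-np.sin(a0)),a-a0))
def tq():
    from h import manip
    s=manip.state();R=np.array(s['tool_rot']);p=np.array(s['tool_pos']);c=p-R[:,0]*.1
    F=np.array(s['force']);M=np.array(s['torque']);r=p-c
    phi=np.degrees(np.arctan2(R[1,0],R[0,0]))%360
    print('t%.2f phi %.1f head %s z %.4f F %s Mz %.2f | Tq(tool on wrench,cw) %.2f of which F %.2f'%(s['t'],phi,np.round(c[:2],4),p[2],np.round(F,1),M[2],(r[0]*F[1]-r[1]*F[0])+M[2],r[0]*F[1]-r[1]*F[0]))
if __name__=='__main__':
    if len(sys.argv)>1: arc(*map(float,sys.argv[1:3]),int(sys.argv[3]))
    tq()
E
python3 arc.py 278.6 -4 11
```

```text
1 dx -0.69 dy -0.08 rz -0.070
2 dx -1.39 dy -0.11 rz -0.140
3 dx -2.09 dy -0.09 rz -0.209
4 dx -2.78 dy -0.03 rz -0.279
5 dx -3.47 dy 0.08 rz -0.349
6 dx -4.15 dy 0.25 rz -0.419
7 dx -4.82 dy 0.46 rz -0.489
8 dx -5.47 dy 0.71 rz -0.559
9 dx -6.10 dy 1.01 rz -0.628
10 dx -6.71 dy 1.35 rz -0.698
11 dx -7.29 dy 1.74 rz -0.768
t7.90 phi 278.7 head [0.6024 0.0574] z 0.0737 F [-1.5  0.3 -1.4] Mz 0.22 | Tq(tool on wrench,cw) 0.07 of which F -0.15
```

>>> step_arm(
  deltas=[
    {"dx": -0.7, "dy": -0.1, "dz": -0.05, "rx": 0, "ry": 0, "rz": -0.07, "gripper": 0.5},
    {"dx": -1.45, "dy": -0.1, "dz": -0.05, "rx": 0, "ry": 0, "rz": -0.14, "gripper": 0.5},
    {"dx": -2.15, "dy": -0.1, "dz": -0.05, "rx": 0, "ry": 0, "rz": -0.21, "gripper": 0.5},
    {"dx": -2.85, "dy": -0.05, "dz": -0.05, "rx": 0, "ry": 0, "rz": -0.28, "gripper": 0.5},
    {"dx": -3.5, "dy": 0.1, "dz": -0.05, "rx": 0, "ry": 0, "rz": -0.35, "gripper": 0.5},
    {"dx": -4.2, "dy": 0.25, "dz": -0.05, "rx": 0, "ry": 0, "rz": -0.42, "gripper": 0.5},
    {"dx": -4.2, "dy": 0.25, "dz": -0.05, "rx": 0, "ry": 0, "rz": -0.42, "gripper": 0.5},
  ],
)

```text
t: 8.6
tool_pos: [0.5759, -0.039, 0.0737]
tool_rot: [[-0.265, 0.002, 0.964], [-0.964, -0.001, -0.265], [0.0, -1.0, 0.003]]
force: [-0.9, -1.0, -1.9]
opening: 0.0166
```

```bash
python3 arc.py 254.6 -4 11; python3 - <<'E'
from h import *
d=snap('wrist','w9.png')
a=d['frame'][:130,240:400]; cv2.imwrite('pics/h9.png',cv2.resize(a,(640,520)))
E
```

```text
1 dx -0.67 dy 0.21 rz -0.070
2 dx -1.32 dy 0.46 rz -0.140
3 dx -1.95 dy 0.76 rz -0.209
4 dx -2.55 dy 1.11 rz -0.279
5 dx -3.14 dy 1.49 rz -0.349
6 dx -3.69 dy 1.91 rz -0.419
7 dx -4.22 dy 2.38 rz -0.489
8 dx -4.71 dy 2.87 rz -0.559
9 dx -5.16 dy 3.40 rz -0.628
10 dx -5.58 dy 3.96 rz -0.698
11 dx -5.95 dy 4.55 rz -0.768
t8.60 phi 254.6 head [0.6024 0.0574] z 0.0737 F [-0.9 -1.  -1.9] Mz 0.37 | Tq(tool on wrench,cw) 0.31 of which F -0.06
```

View pics/h9.png

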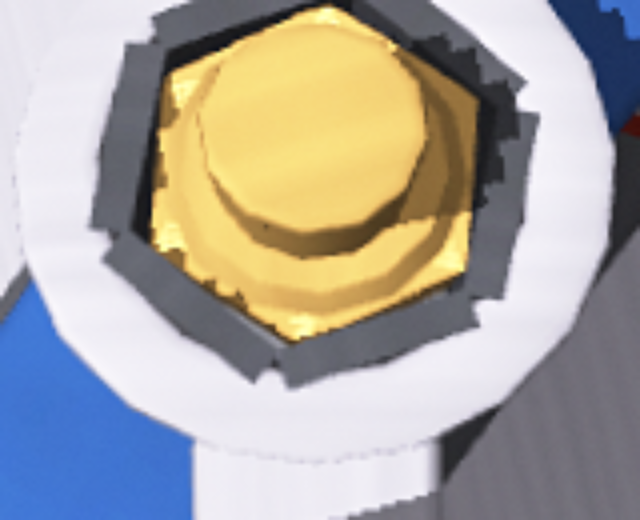

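The nut is driven: 0.31 N m clockwise, about the running torque. Continuing the swing.

>>> step_arm(
  deltas=[
    {"dx": -0.65, "dy": 0.2, "dz": 0, "rx": 0, "ry": 0, "rz": -0.07, "gripper": 0.5},
    {"dx": -1.3, "dy": 0.45, "dz": 0, "rx": 0, "ry": 0, "rz": -0.14, "gripper": 0.5},
    {"dx": -1.95, "dy": 0.75, "dz": 0, "rx": 0, "ry": 0, "rz": -0.21, "gripper": 0.5},
    {"dx": -2.55, "dy": 1.1, "dz": 0, "rx": 0, "ry": 0, "rz": -0.28, "gripper": 0.5},
    {"dx": -3.15, "dy": 1.5, "dz": 0, "rx": 0, "ry": 0, "rz": -0.35, "gripper": 0.5},
    {"dx": -3.7, "dy": 1.9, "dz": 0, "rx": 0, "ry": 0, "rz": -0.42, "gripper": 0.5},
    {"dx": -4.2, "dy": 2.4, "dz": 0, "rx": 0, "ry": 0, "rz": -0.49, "gripper": 0.5},
    {"dx": -4.7, "dy": 2.85, "dz": 0, "rx": 0, "ry": 0, "rz": -0.56, "gripper": 0.5},
    {"dx": -5.15, "dy": 3.4, "dz": 0, "rx": 0, "ry": 0, "rz": -0.63, "gripper": 0.5},
    {"dx": -5.6, "dy": 3.95, "dz": 0, "rx": 0, "ry": 0, "rz": -0.7, "gripper": 0.5},
    {"dx": -5.95, "dy": 4.55, "dz": 0, "rx": 0, "ry": 0, "rz": -0.77, "gripper": 0.5},
    {"dx": -5.95, "dy": 4.55, "dz": 0, "rx": 0, "ry": 0, "rz": -0.77, "gripper": 0.5},
  ],
)

```text
t: 9.85
tool_pos: [0.5164, 0.0061, 0.0733]
tool_rot: [[-0.861, 0.001, 0.508], [-0.508, -0.001, -0.861], [-0.0, -1.0, 0.002]]
force: [-0.7, -3.9, -0.3]
opening: 0.0168
```

```bash
python3 arc.py 210.6 -4 5; python3 - <<'E'
from h import *
d=snap('wrist','w10.png')
E
```

```text
1 dx -0.33 dy 0.61 rz -0.070
2 dx -0.62 dy 1.25 rz -0.140
3 dx -0.87 dy 1.90 rz -0.209
4 dx -1.07 dy 2.57 rz -0.279
5 dx -1.22 dy 3.25 rz -0.349
t9.85 phi 210.5 head [0.6025 0.0569] z 0.0733 F [-0.7 -3.9 -0.3] Mz 0.11 | Tq(tool on wrench,cw) 0.41 of which F 0.30
```

View pics/w10.png

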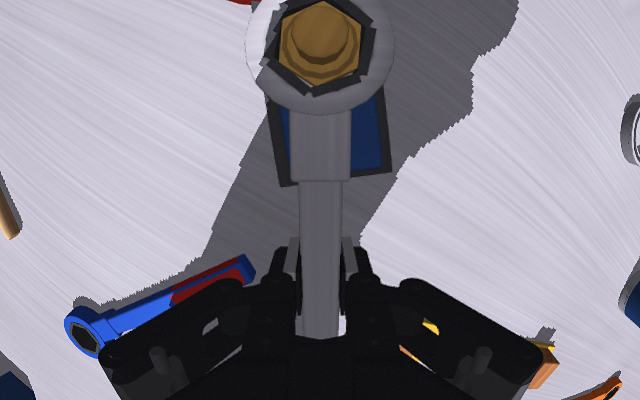

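The swing is running cleanly with the head seated. Four more rows to about 84° in total.

>>> step_arm(
  deltas=[
    {"dx": -0.35, "dy": 0.6, "dz": 0, "rx": 0, "ry": 0, "rz": -0.07, "gripper": 0.5},
    {"dx": -0.6, "dy": 1.25, "dz": 0, "rx": 0, "ry": 0, "rz": -0.14, "gripper": 0.5},
    {"dx": -0.85, "dy": 1.9, "dz": 0, "rx": 0, "ry": 0, "rz": -0.21, "gripper": 0.5},
    {"dx": -1.05, "dy": 2.55, "dz": 0, "rx": 0, "ry": 0, "rz": -0.28, "gripper": 0.5},
    {"dx": -1.05, "dy": 2.55, "dz": 0, "rx": 0, "ry": 0, "rz": -0.28, "gripper": 0.5},
  ],
)

```text
t: 10.4
tool_pos: [0.5057, 0.0316, 0.0731]
tool_rot: [[-0.968, 0.0, 0.251], [-0.251, -0.001, -0.968], [-0.0, -1.0, 0.001]]
force: [-2.9, -4.0, 1.2]
opening: 0.0171
```

```bash
python3 arc.py 194.5 7 12; python3 - <<'E'
from h import *
print(np.round(manip.state()['qpos'],2))
d=snap('wrist')
a=d['frame'][:130,240:400]; cv2.imwrite('pics/h11.png',cv2.resize(a,(640,520)))
E
```

```text
1 dx 0.38 dy -1.16 rz 0.122
2 dx 0.89 dy -2.27 rz 0.244
3 dx 1.54 dy -3.30 rz 0.367
4 dx 2.31 dy -4.25 rz 0.489
5 dx 3.19 dy -5.10 rz 0.611
6 dx 4.16 dy -5.84 rz 0.733
7 dx 5.22 dy -6.45 rz 0.855
8 dx 6.34 dy -6.92 rz 0.977
9 dx 7.52 dy -7.26 rz 1.100
10 dx 8.72 dy -7.45 rz 1.222
11 dx 9.94 dy -7.49 rz 1.344
12 dx 11.16 dy -7.39 rz 1.466
t10.40 phi 194.5 head [0.6025 0.0567] z 0.0731 F [-2.9 -4.   1.2] Mz 0.08 | Tq(tool on wrench,cw) 0.40 of which F 0.32
[ 0.01  0.37 -0.19  2.04  0.1   0.74 -1.56]
```

View pics/h11.png

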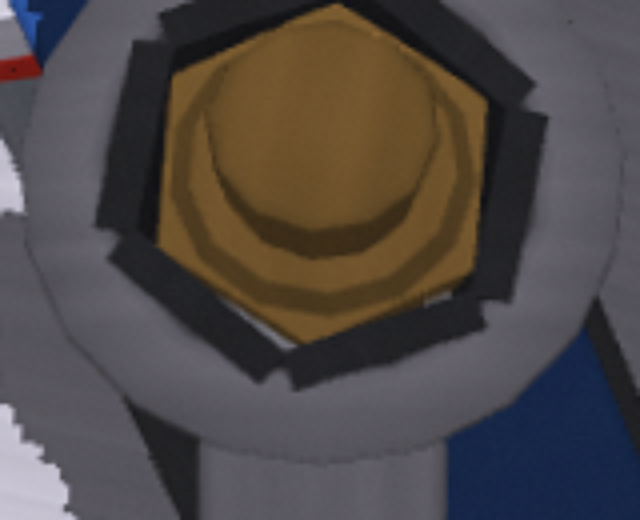

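The drive held to 194.5° with about 0.4 N m and even play. Returning 84° anticlockwise.

>>> step_arm(
  deltas=[
    {"dx": 0.4, "dy": -1.15, "dz": 0, "rx": 0, "ry": 0, "rz": 0.122, "gripper": 0.5},
    {"dx": 0.9, "dy": -2.25, "dz": 0, "rx": 0, "ry": 0, "rz": 0.244, "gripper": 0.5},
    {"dx": 1.55, "dy": -3.3, "dz": 0, "rx": 0, "ry": 0, "rz": 0.367, "gripper": 0.5},
    {"dx": 2.3, "dy": -4.25, "dz": 0, "rx": 0, "ry": 0, "rz": 0.489, "gripper": 0.5},
    {"dx": 3.2, "dy": -5.1, "dz": 0, "rx": 0, "ry": 0, "rz": 0.611, "gripper": 0.5},
    {"dx": 4.15, "dy": -5.85, "dz": 0, "rx": 0, "ry": 0, "rz": 0.733, "gripper": 0.5},
    {"dx": 5.2, "dy": -6.45, "dz": 0, "rx": 0, "ry": 0, "rz": 0.855, "gripper": 0.5},
    {"dx": 6.35, "dy": -6.9, "dz": 0, "rx": 0, "ry": 0, "rz": 0.977, "gripper": 0.5},
    {"dx": 7.5, "dy": -7.25, "dz": 0, "rx": 0, "ry": 0, "rz": 1.1, "gripper": 0.5},
    {"dx": 8.7, "dy": -7.45, "dz": 0, "rx": 0, "ry": 0, "rz": 1.222, "gripper": 0.5},
    {"dx": 9.95, "dy": -7.5, "dz": 0, "rx": 0, "ry": 0, "rz": 1.344, "gripper": 0.5},
    {"dx": 11.15, "dy": -7.4, "dz": 0, "rx": 0, "ry": 0, "rz": 1.466, "gripper": 0.5},
  ],
)

```text
t: 11.65
tool_pos: [0.6173, -0.0412, 0.0729]
tool_rot: [[0.154, -0.001, 0.988], [-0.988, 0.002, 0.154], [-0.003, -1.0, -0.0]]
force: [-3.5, 2.0, 1.5]
opening: 0.0168
```

>>> step_arm(
  deltas=[
    {"dx": 0, "dy": 0, "dz": 0, "rx": 0, "ry": 0, "rz": 0, "gripper": 0.5},
  ],
)

```text
t: 11.75
tool_pos: [0.6169, -0.0413, 0.0725]
tool_rot: [[0.149, -0.002, 0.989], [-0.989, 0.002, 0.149], [-0.002, -1.0, -0.001]]
force: [-4.3, -0.2, 2.9]
opening: 0.0167
```

```bash
python3 arc.py 278.5 -4 11; python3 - <<'E'
from h import *
d=snap('wrist','w12.png')
a=d['frame'][:130,240:400]; cv2.imwrite('pics/h12.png',cv2.resize(a,(640,520)))
E
```

```text
1 dx -0.69 dy -0.08 rz -0.070
2 dx -1.39 dy -0.11 rz -0.140
3 dx -2.09 dy -0.09 rz -0.209
4 dx -2.78 dy -0.02 rz -0.279
5 dx -3.47 dy 0.09 rz -0.349
6 dx -4.15 dy 0.25 rz -0.419
7 dx -4.82 dy 0.46 rz -0.489
8 dx -5.47 dy 0.72 rz -0.559
9 dx -6.10 dy 1.02 rz -0.628
10 dx -6.70 dy 1.36 rz -0.698
11 dx -7.29 dy 1.75 rz -0.768
t11.75 phi 278.6 head [0.602  0.0576] z 0.0725 F [-4.3 -0.2  2.9] Mz 0.29 | Tq(tool on wrench,cw) -0.13 of which F -0.42
```

View pics/h12.png

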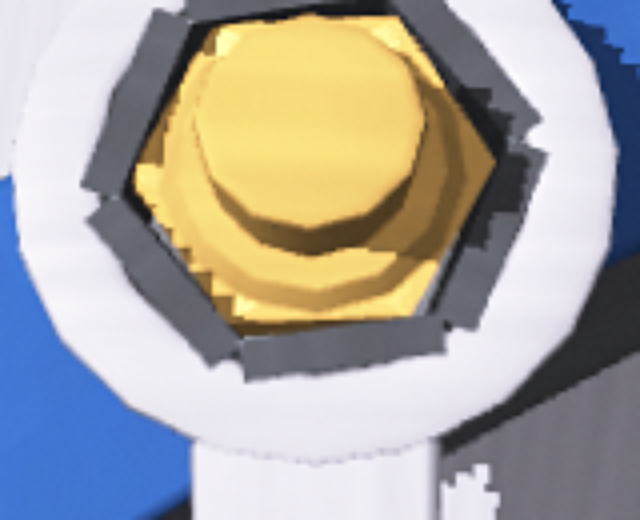

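The ratchet slipped on the return and the nut stayed put. By the vertices the nut has turned about 73° (1.28 rad), so about 80° remain. Second swing.

>>> step_arm(
  deltas=[
    {"dx": -0.7, "dy": -0.1, "dz": 0, "rx": 0, "ry": 0, "rz": -0.07, "gripper": 0.5},
    {"dx": -1.4, "dy": -0.1, "dz": 0, "rx": 0, "ry": 0, "rz": -0.14, "gripper": 0.5},
    {"dx": -2.1, "dy": -0.1, "dz": 0, "rx": 0, "ry": 0, "rz": -0.21, "gripper": 0.5},
    {"dx": -2.8, "dy": 0, "dz": 0, "rx": 0, "ry": 0, "rz": -0.28, "gripper": 0.5},
    {"dx": -3.45, "dy": 0.1, "dz": 0, "rx": 0, "ry": 0, "rz": -0.35, "gripper": 0.5},
    {"dx": -4.15, "dy": 0.25, "dz": 0, "rx": 0, "ry": 0, "rz": -0.42, "gripper": 0.5},
    {"dx": -4.8, "dy": 0.45, "dz": 0, "rx": 0, "ry": 0, "rz": -0.49, "gripper": 0.5},
    {"dx": -5.45, "dy": 0.7, "dz": 0, "rx": 0, "ry": 0, "rz": -0.56, "gripper": 0.5},
    {"dx": -6.1, "dy": 1.0, "dz": 0, "rx": 0, "ry": 0, "rz": -0.63, "gripper": 0.5},
    {"dx": -6.7, "dy": 1.35, "dz": 0, "rx": 0, "ry": 0, "rz": -0.7, "gripper": 0.5},
    {"dx": -7.3, "dy": 1.75, "dz": 0, "rx": 0, "ry": 0, "rz": -0.77, "gripper": 0.5},
  ],
)

```text
t: 12.9
tool_pos: [0.5441, -0.0242, 0.0732]
tool_rot: [[-0.586, 0.003, 0.81], [-0.81, 0.0, -0.586], [-0.002, -1.0, 0.002]]
force: [-1.0, 0.5, 0.0]
opening: 0.0165
```

```bash
python3 arc.py 234.4 -4 10; python3 - <<'E'
from h import *
d=snap('wrist','w13.png')
a=d['frame'][:130,240:400]; cv2.imwrite('pics/h13.png',cv2.resize(a,(640,520)))
E
```

```text
1 dx -0.55 dy 0.43 rz -0.070
2 dx -1.07 dy 0.89 rz -0.140
3 dx -1.56 dy 1.39 rz -0.209
4 dx -2.02 dy 1.92 rz -0.279
5 dx -2.43 dy 2.48 rz -0.349
6 dx -2.80 dy 3.07 rz -0.419
7 dx -3.14 dy 3.68 rz -0.489
8 dx -3.42 dy 4.32 rz -0.559
9 dx -3.67 dy 4.97 rz -0.628
10 dx -3.86 dy 5.64 rz -0.698
t12.90 phi 234.1 head [0.6027 0.0568] z 0.0732 F [-1.   0.5  0. ] Mz 0.42 | Tq(tool on wrench,cw) 0.31 of which F -0.11
```

View pics/h13.png

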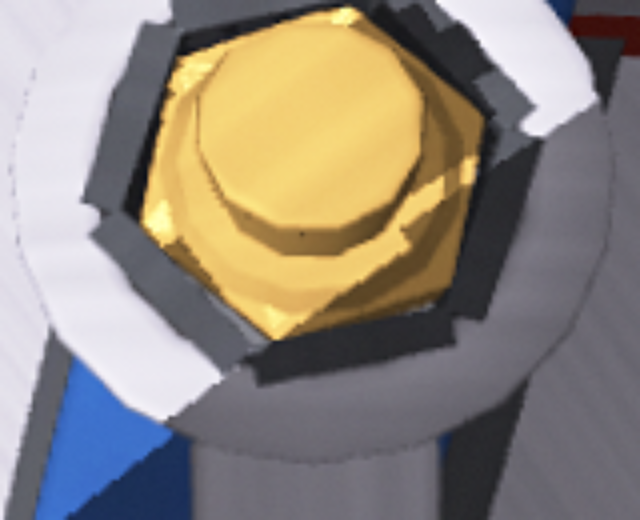

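The nut has moved about 34° in this swing and roughly 46° remain. Taking 28° more, well short of the stop.

>>> step_arm(
  deltas=[
    {"dx": -0.55, "dy": 0.45, "dz": 0, "rx": 0, "ry": 0, "rz": -0.07, "gripper": 0.5},
    {"dx": -1.05, "dy": 0.9, "dz": 0, "rx": 0, "ry": 0, "rz": -0.14, "gripper": 0.5},
    {"dx": -1.55, "dy": 1.4, "dz": 0, "rx": 0, "ry": 0, "rz": -0.21, "gripper": 0.5},
    {"dx": -2.0, "dy": 1.9, "dz": 0, "rx": 0, "ry": 0, "rz": -0.28, "gripper": 0.5},
    {"dx": -2.45, "dy": 2.5, "dz": 0, "rx": 0, "ry": 0, "rz": -0.35, "gripper": 0.5},
    {"dx": -2.8, "dy": 3.05, "dz": 0, "rx": 0, "ry": 0, "rz": -0.42, "gripper": 0.5},
    {"dx": -3.15, "dy": 3.7, "dz": 0, "rx": 0, "ry": 0, "rz": -0.49, "gripper": 0.5},
    {"dx": -3.15, "dy": 3.7, "dz": 0, "rx": 0, "ry": 0, "rz": -0.49, "gripper": 0.5},
  ],
)

```text
t: 13.75
tool_pos: [0.5128, 0.0124, 0.0732]
tool_rot: [[-0.897, 0.002, 0.442], [-0.442, -0.001, -0.897], [-0.002, -1.0, 0.002]]
force: [0.1, -0.8, -0.1]
opening: 0.0169
```

```bash
python3 arc.py 206.3 5 12; python3 - <<'E'
from h import *
d=snap('wrist','w14.png')
a=d['frame'][:130,240:400]; cv2.imwrite('pics/h14.png',cv2.resize(a,(640,520)))
E
```

```text
1 dx 0.42 dy -0.76 rz 0.087
2 dx 0.91 dy -1.49 rz 0.175
3 dx 1.45 dy -2.17 rz 0.262
4 dx 2.06 dy -2.80 rz 0.349
5 dx 2.71 dy -3.37 rz 0.436
6 dx 3.42 dy -3.89 rz 0.524
7 dx 4.16 dy -4.34 rz 0.611
8 dx 4.95 dy -4.73 rz 0.698
9 dx 5.76 dy -5.04 rz 0.785
10 dx 6.60 dy -5.28 rz 0.873
11 dx 7.45 dy -5.45 rz 0.960
12 dx 8.32 dy -5.55 rz 1.047
t13.75 phi 206.3 head [0.6025 0.0567] z 0.0732 F [ 0.1 -0.8 -0.1] Mz 0.18 | Tq(tool on wrench,cw) 0.25 of which F 0.07
```

View pics/h14.png

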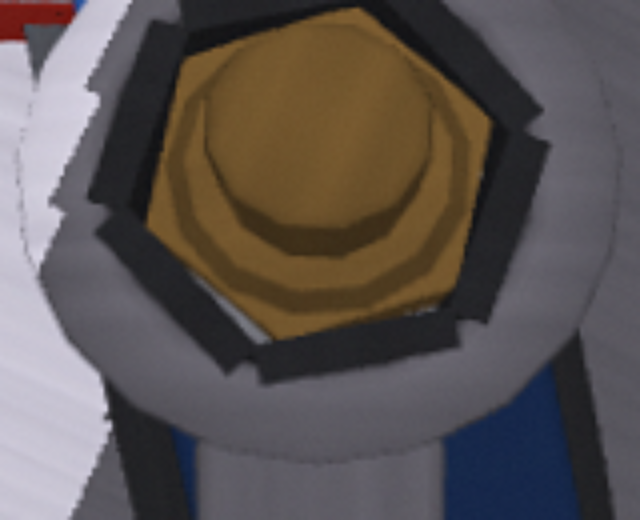

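The nut follows with the swing. Returning 60°.

>>> step_arm(
  deltas=[
    {"dx": 0.4, "dy": -0.75, "dz": 0, "rx": 0, "ry": 0, "rz": 0.087, "gripper": 0.5},
    {"dx": 0.9, "dy": -1.5, "dz": 0, "rx": 0, "ry": 0, "rz": 0.175, "gripper": 0.5},
    {"dx": 1.45, "dy": -2.15, "dz": 0, "rx": 0, "ry": 0, "rz": 0.262, "gripper": 0.5},
    {"dx": 2.05, "dy": -2.8, "dz": 0, "rx": 0, "ry": 0, "rz": 0.349, "gripper": 0.5},
    {"dx": 2.7, "dy": -3.35, "dz": 0, "rx": 0, "ry": 0, "rz": 0.436, "gripper": 0.5},
    {"dx": 3.4, "dy": -3.9, "dz": 0, "rx": 0, "ry": 0, "rz": 0.524, "gripper": 0.5},
    {"dx": 4.15, "dy": -4.35, "dz": 0, "rx": 0, "ry": 0, "rz": 0.611, "gripper": 0.5},
    {"dx": 4.95, "dy": -4.75, "dz": 0, "rx": 0, "ry": 0, "rz": 0.698, "gripper": 0.5},
    {"dx": 5.75, "dy": -5.05, "dz": 0, "rx": 0, "ry": 0, "rz": 0.785, "gripper": 0.5},
    {"dx": 6.6, "dy": -5.3, "dz": 0, "rx": 0, "ry": 0, "rz": 0.873, "gripper": 0.5},
    {"dx": 7.45, "dy": -5.45, "dz": 0, "rx": 0, "ry": 0, "rz": 0.96, "gripper": 0.5},
    {"dx": 8.3, "dy": -5.55, "dz": 0, "rx": 0, "ry": 0, "rz": 1.047, "gripper": 0.5},
  ],
)

```text
t: 15.0
tool_pos: [0.5958, -0.0423, 0.073]
tool_rot: [[-0.062, 0.0, 0.998], [-0.998, 0.002, -0.062], [-0.002, -1.0, 0.0]]
force: [-1.4, 1.9, -0.1]
opening: 0.0168
```

>>> step_arm(
  deltas=[
    {"dx": 0, "dy": 0, "dz": 0, "rx": 0, "ry": 0, "rz": 0, "gripper": 0.5},
  ],
)

```text
t: 15.1
tool_pos: [0.5955, -0.0424, 0.0727]
tool_rot: [[-0.065, -0.001, 0.998], [-0.998, 0.002, -0.065], [-0.002, -1.0, -0.001]]
force: [-2.1, 1.2, 3.0]
opening: 0.017
```

```bash
python3 arc.py 266.2 -2 12; python3 - <<'E'
from h import *
d=snap('wrist','w15.png')
a=d['frame'][:130,240:400]; cv2.imwrite('pics/h15.png',cv2.resize(a,(640,520)))
E
```

```text
1 dx -0.35 dy 0.03 rz -0.035
2 dx -0.69 dy 0.07 rz -0.070
3 dx -1.04 dy 0.12 rz -0.105
4 dx -1.38 dy 0.19 rz -0.140
5 dx -1.72 dy 0.27 rz -0.175
6 dx -2.06 dy 0.36 rz -0.209
7 dx -2.39 dy 0.46 rz -0.244
8 dx -2.72 dy 0.57 rz -0.279
9 dx -3.05 dy 0.69 rz -0.314
10 dx -3.37 dy 0.83 rz -0.349
11 dx -3.69 dy 0.97 rz -0.384
12 dx -4.00 dy 1.13 rz -0.419
t15.10 phi 266.3 head [0.602  0.0574] z 0.0727 F [-2.1  1.2  3. ] Mz 0.21 | Tq(tool on wrench,cw) -0.01 of which F -0.22
```

View pics/h15.png

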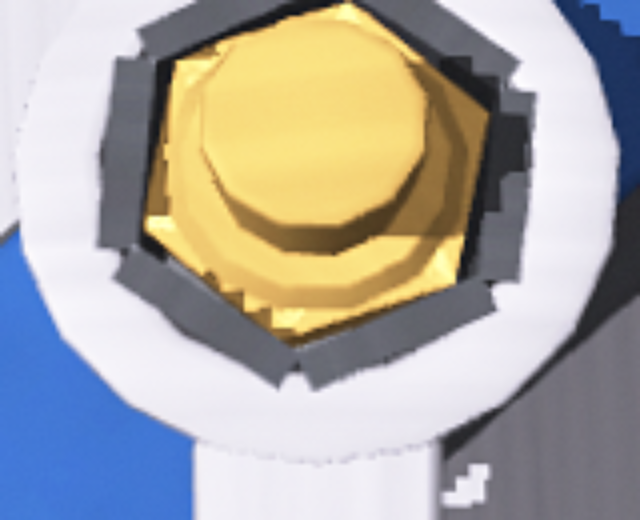

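The nut total is about 129° and some 20–25° remain. Third swing: 16° first, mostly slack, then small steps with the torque checked each time.

>>> step_arm(
  deltas=[
    {"dx": -0.35, "dy": 0.05, "dz": 0, "rx": 0, "ry": 0, "rz": -0.035, "gripper": 0.5},
    {"dx": -0.7, "dy": 0.05, "dz": 0, "rx": 0, "ry": 0, "rz": -0.07, "gripper": 0.5},
    {"dx": -1.05, "dy": 0.1, "dz": 0, "rx": 0, "ry": 0, "rz": -0.105, "gripper": 0.5},
    {"dx": -1.4, "dy": 0.2, "dz": 0, "rx": 0, "ry": 0, "rz": -0.14, "gripper": 0.5},
    {"dx": -1.7, "dy": 0.25, "dz": 0, "rx": 0, "ry": 0, "rz": -0.175, "gripper": 0.5},
    {"dx": -2.05, "dy": 0.35, "dz": 0, "rx": 0, "ry": 0, "rz": -0.21, "gripper": 0.5},
    {"dx": -2.4, "dy": 0.45, "dz": 0, "rx": 0, "ry": 0, "rz": -0.245, "gripper": 0.5},
    {"dx": -2.7, "dy": 0.55, "dz": 0, "rx": 0, "ry": 0, "rz": -0.28, "gripper": 0.5},
    {"dx": -2.7, "dy": 0.55, "dz": 0, "rx": 0, "ry": 0, "rz": -0.28, "gripper": 0.5},
  ],
)

```text
t: 16.05
tool_pos: [0.5685, -0.0369, 0.0732]
tool_rot: [[-0.339, 0.002, 0.941], [-0.941, 0.0, -0.339], [-0.001, -1.0, 0.002]]
force: [-0.6, 2.0, 0.0]
opening: 0.017
```

```bash
python3 arc.py 250.2 -1 12; python3 - <<'E'
from h import *
d=snap('wrist','w16.png')
a=d['frame'][:130,240:400]; cv2.imwrite('pics/h16.png',cv2.resize(a,(640,520)))
E
```

```text
1 dx -0.16 dy 0.06 rz -0.017
2 dx -0.33 dy 0.12 rz -0.035
3 dx -0.49 dy 0.19 rz -0.052
4 dx -0.65 dy 0.26 rz -0.070
5 dx -0.81 dy 0.33 rz -0.087
6 dx -0.96 dy 0.41 rz -0.105
7 dx -1.12 dy 0.48 rz -0.122
8 dx -1.28 dy 0.56 rz -0.140
9 dx -1.43 dy 0.65 rz -0.157
10 dx -1.58 dy 0.73 rz -0.175
11 dx -1.73 dy 0.82 rz -0.192
12 dx -1.88 dy 0.91 rz -0.209
t16.05 phi 250.2 head [0.6024 0.0572] z 0.0732 F [-0.6  2.   0. ] Mz 0.37 | Tq(tool on wrench,cw) 0.25 of which F -0.13
```

View pics/h16.png

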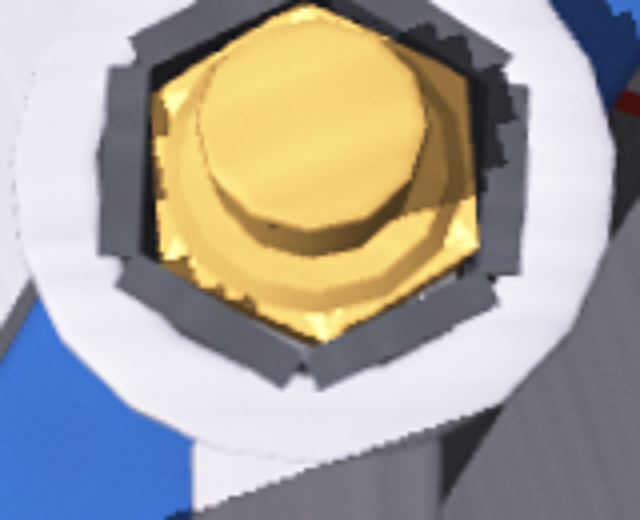

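>>> step_arm(
  deltas=[
    {"dx": -0.15, "dy": 0.05, "dz": 0, "rx": 0, "ry": 0, "rz": -0.017, "gripper": 0.5},
    {"dx": -0.35, "dy": 0.1, "dz": 0, "rx": 0, "ry": 0, "rz": -0.035, "gripper": 0.5},
    {"dx": -0.5, "dy": 0.2, "dz": 0, "rx": 0, "ry": 0, "rz": -0.052, "gripper": 0.5},
    {"dx": -0.65, "dy": 0.25, "dz": 0, "rx": 0, "ry": 0, "rz": -0.07, "gripper": 0.5},
    {"dx": -0.65, "dy": 0.25, "dz": 0, "rx": 0, "ry": 0, "rz": -0.07, "gripper": 0.5},
  ],
)

```text
t: 16.6
tool_pos: [0.5621, -0.0344, 0.073]
tool_rot: [[-0.404, 0.001, 0.915], [-0.915, 0.0, -0.404], [-0.001, -1.0, 0.001]]
force: [0.8, 3.3, 0.7]
opening: 0.0171
```

```bash
python3 arc.py 246.2 -1 4
```

```text
1 dx -0.16 dy 0.07 rz -0.017
2 dx -0.32 dy 0.15 rz -0.035
3 dx -0.47 dy 0.22 rz -0.052
4 dx -0.63 dy 0.30 rz -0.070
t16.60 phi 246.2 head [0.6025 0.057 ] z 0.0730 F [0.8 3.3 0.7] Mz 0.44 | Tq(tool on wrench,cw) 0.38 of which F -0.06
```

>>> step_arm(
  deltas=[
    {"dx": -0.15, "dy": 0.05, "dz": 0, "rx": 0, "ry": 0, "rz": -0.017, "gripper": 0.5},
    {"dx": -0.3, "dy": 0.15, "dz": 0, "rx": 0, "ry": 0, "rz": -0.035, "gripper": 0.5},
    {"dx": -0.45, "dy": 0.2, "dz": 0, "rx": 0, "ry": 0, "rz": -0.052, "gripper": 0.5},
    {"dx": -0.45, "dy": 0.2, "dz": 0, "rx": 0, "ry": 0, "rz": -0.052, "gripper": 0.5},
  ],
)

```text
t: 17.0
tool_pos: [0.5575, -0.0324, 0.073]
tool_rot: [[-0.451, 0.001, 0.892], [-0.892, 0.0, -0.451], [-0.001, -1.0, 0.0]]
force: [1.4, 3.9, 0.4]
opening: 0.0167
```

```bash
python3 arc.py 243.2 -1 3
```

```text
1 dx -0.16 dy 0.08 rz -0.017
2 dx -0.31 dy 0.16 rz -0.035
3 dx -0.46 dy 0.25 rz -0.052
t17.00 phi 243.2 head [0.6026 0.0569] z 0.0730 F [1.4 3.9 0.4] Mz 0.50 | Tq(tool on wrench,cw) 0.45 of which F -0.05
```

>>> step_arm(
  deltas=[
    {"dx": -0.15, "dy": 0.1, "dz": 0, "rx": 0, "ry": 0, "rz": -0.017, "gripper": 0.5},
    {"dx": -0.3, "dy": 0.2, "dz": 0, "rx": 0, "ry": 0, "rz": -0.035, "gripper": 0.5},
    {"dx": -0.45, "dy": 0.3, "dz": 0, "rx": 0, "ry": 0, "rz": -0.052, "gripper": 0.5},
    {"dx": -0.45, "dy": 0.3, "dz": 0, "rx": 0, "ry": 0, "rz": -0.052, "gripper": 0.5},
  ],
)

```text
t: 17.4
tool_pos: [0.5529, -0.0299, 0.073]
tool_rot: [[-0.497, 0.001, 0.868], [-0.868, -0.0, -0.497], [-0.0, -1.0, 0.001]]
force: [1.2, 3.3, 1.3]
opening: 0.0168
```

```bash
python3 arc.py 240.2 -1 3
```

```text
1 dx -0.15 dy 0.09 rz -0.017
2 dx -0.30 dy 0.18 rz -0.035
3 dx -0.45 dy 0.27 rz -0.052
t17.40 phi 240.2 head [0.6026 0.0569] z 0.0730 F [1.2 3.3 1.3] Mz 0.46 | Tq(tool on wrench,cw) 0.40 of which F -0.06
```

>>> step_arm(
  deltas=[
    {"dx": -0.15, "dy": 0.1, "dz": 0, "rx": 0, "ry": 0, "rz": -0.017, "gripper": 0.5},
    {"dx": -0.3, "dy": 0.2, "dz": 0, "rx": 0, "ry": 0, "rz": -0.035, "gripper": 0.5},
    {"dx": -0.3, "dy": 0.2, "dz": 0, "rx": 0, "ry": 0, "rz": -0.035, "gripper": 0.5},
  ],
)

```text
t: 17.7
tool_pos: [0.5498, -0.0281, 0.0729]
tool_rot: [[-0.528, 0.0, 0.849], [-0.849, -0.0, -0.528], [0.0, -1.0, 0.0]]
force: [1.6, 3.1, 1.7]
opening: 0.0167
```

```bash
python3 arc.py 238.2 -1 3
```

```text
1 dx -0.15 dy 0.09 rz -0.017
2 dx -0.29 dy 0.19 rz -0.035
3 dx -0.44 dy 0.29 rz -0.052
t17.70 phi 238.2 head [0.6026 0.0569] z 0.0729 F [1.6 3.1 1.7] Mz 0.44 | Tq(tool on wrench,cw) 0.41 of which F -0.03
```

>>> step_arm(
  deltas=[
    {"dx": -0.15, "dy": 0.1, "dz": 0, "rx": 0, "ry": 0, "rz": -0.017, "gripper": 0.5},
    {"dx": -0.3, "dy": 0.2, "dz": 0, "rx": 0, "ry": 0, "rz": -0.035, "gripper": 0.5},
    {"dx": -0.3, "dy": 0.2, "dz": 0, "rx": 0, "ry": 0, "rz": -0.035, "gripper": 0.5},
  ],
)

```text
t: 18.0
tool_pos: [0.5468, -0.0262, 0.0729]
tool_rot: [[-0.557, 0.0, 0.83], [-0.83, -0.0, -0.557], [0.0, -1.0, 0.001]]
force: [1.8, 1.8, 1.7]
opening: 0.0169
```

```bash
python3 arc.py 236.2 -1 3
```

```text
1 dx -0.14 dy 0.10 rz -0.017
2 dx -0.29 dy 0.20 rz -0.035
3 dx -0.43 dy 0.30 rz -0.052
t18.00 phi 236.1 head [0.6025 0.0569] z 0.0729 F [1.8 1.8 1.7] Mz 0.37 | Tq(tool on wrench,cw) 0.42 of which F 0.05
```

>>> step_arm(
  deltas=[
    {"dx": -0.15, "dy": 0.1, "dz": 0, "rx": 0, "ry": 0, "rz": -0.017, "gripper": 0.5},
    {"dx": -0.3, "dy": 0.2, "dz": 0, "rx": 0, "ry": 0, "rz": -0.035, "gripper": 0.5},
    {"dx": -0.3, "dy": 0.2, "dz": 0, "rx": 0, "ry": 0, "rz": -0.035, "gripper": 0.5},
  ],
)

```text
t: 18.3
tool_pos: [0.5439, -0.0241, 0.073]
tool_rot: [[-0.586, 0.001, 0.81], [-0.81, -0.0, -0.586], [0.0, -1.0, 0.001]]
force: [1.4, 1.4, 2.4]
opening: 0.0167
```

```bash
python3 arc.py 234.2 -1 3
```

```text
1 dx -0.14 dy 0.10 rz -0.017
2 dx -0.28 dy 0.21 rz -0.035
3 dx -0.42 dy 0.32 rz -0.052
t18.30 phi 234.1 head [0.6025 0.0569] z 0.0730 F [1.4 1.4 2.4] Mz 0.29 | Tq(tool on wrench,cw) 0.32 of which F 0.03
```

>>> step_arm(
  deltas=[
    {"dx": -0.15, "dy": 0.1, "dz": 0, "rx": 0, "ry": 0, "rz": -0.017, "gripper": 0.5},
    {"dx": -0.3, "dy": 0.2, "dz": 0, "rx": 0, "ry": 0, "rz": -0.035, "gripper": 0.5},
    {"dx": -0.3, "dy": 0.2, "dz": 0, "rx": 0, "ry": 0, "rz": -0.035, "gripper": 0.5},
  ],
)

```text
t: 18.6
tool_pos: [0.541, -0.022, 0.073]
tool_rot: [[-0.614, 0.001, 0.79], [-0.79, -0.0, -0.614], [-0.0, -1.0, 0.001]]
force: [2.5, 1.0, 1.2]
opening: 0.0171
```

```bash
python3 arc.py 232.1 -1 3
```

```text
1 dx -0.14 dy 0.11 rz -0.017
2 dx -0.27 dy 0.22 rz -0.035
3 dx -0.40 dy 0.33 rz -0.052
t18.60 phi 232.1 head [0.6024 0.057 ] z 0.0730 F [2.5 1.  1.2] Mz 0.26 | Tq(tool on wrench,cw) 0.40 of which F 0.14
```

>>> step_arm(
  deltas=[
    {"dx": -0.15, "dy": 0.1, "dz": 0, "rx": 0, "ry": 0, "rz": -0.017, "gripper": 0.5},
    {"dx": -0.25, "dy": 0.2, "dz": 0, "rx": 0, "ry": 0, "rz": -0.035, "gripper": 0.5},
    {"dx": -0.25, "dy": 0.2, "dz": 0, "rx": 0, "ry": 0, "rz": -0.035, "gripper": 0.5},
  ],
)

```text
t: 18.9
tool_pos: [0.5383, -0.0199, 0.0729]
tool_rot: [[-0.641, 0.0, 0.768], [-0.768, -0.0, -0.641], [-0.0, -1.0, 0.0]]
force: [1.8, 1.0, 1.9]
opening: 0.017
```

```bash
python3 arc.py 230.1 -1 3
```

```text
1 dx -0.13 dy 0.11 rz -0.017
2 dx -0.26 dy 0.23 rz -0.035
3 dx -0.39 dy 0.35 rz -0.052
t18.90 phi 230.2 head [0.6024 0.0569] z 0.0729 F [1.8 1.  1.9] Mz 0.24 | Tq(tool on wrench,cw) 0.31 of which F 0.07
```

>>> step_arm(
  deltas=[
    {"dx": -0.15, "dy": 0.1, "dz": 0, "rx": 0, "ry": 0, "rz": -0.017, "gripper": 0.5},
    {"dx": -0.25, "dy": 0.25, "dz": 0, "rx": 0, "ry": 0, "rz": -0.035, "gripper": 0.5},
    {"dx": -0.25, "dy": 0.25, "dz": 0, "rx": 0, "ry": 0, "rz": -0.035, "gripper": 0.5},
  ],
)

```text
t: 19.2
tool_pos: [0.5358, -0.0177, 0.0729]
tool_rot: [[-0.667, 0.0, 0.745], [-0.745, -0.001, -0.667], [0.0, -1.0, 0.001]]
force: [2.4, 0.6, 2.6]
opening: 0.0173
```

```bash
python3 arc.py 228.1 -1 3
```

```text
1 dx -0.13 dy 0.12 rz -0.017
2 dx -0.26 dy 0.24 rz -0.035
3 dx -0.38 dy 0.36 rz -0.052
t19.20 phi 228.2 head [0.6025 0.0568] z 0.0729 F [2.4 0.6 2.6] Mz 0.27 | Tq(tool on wrench,cw) 0.40 of which F 0.13
```

>>> step_arm(
  deltas=[
    {"dx": -0.15, "dy": 0.1, "dz": 0, "rx": 0, "ry": 0, "rz": -0.017, "gripper": 0.5},
    {"dx": -0.25, "dy": 0.25, "dz": 0, "rx": 0, "ry": 0, "rz": -0.035, "gripper": 0.5},
    {"dx": -0.25, "dy": 0.25, "dz": 0, "rx": 0, "ry": 0, "rz": -0.035, "gripper": 0.5},
  ],
)

```text
t: 19.5
tool_pos: [0.5334, -0.0155, 0.0729]
tool_rot: [[-0.693, 0.0, 0.721], [-0.721, -0.001, -0.693], [0.0, -1.0, 0.001]]
force: [2.4, -1.4, 2.4]
opening: 0.0169
```

```bash
python3 arc.py 226.1 -1 3; python3 - <<'E'
from h import *
d=snap('wrist','w17.png')
a=d['frame'][:130,240:400]; cv2.imwrite('pics/h17.png',cv2.resize(a,(640,520)))
E
```

```text
1 dx -0.12 dy 0.12 rz -0.017
2 dx -0.25 dy 0.25 rz -0.035
3 dx -0.37 dy 0.37 rz -0.052
t19.50 phi 226.1 head [0.6027 0.0567] z 0.0729 F [ 2.4 -1.4  2.4] Mz 0.46 | Tq(tool on wrench,cw) 0.73 of which F 0.27
```

View pics/h17.png

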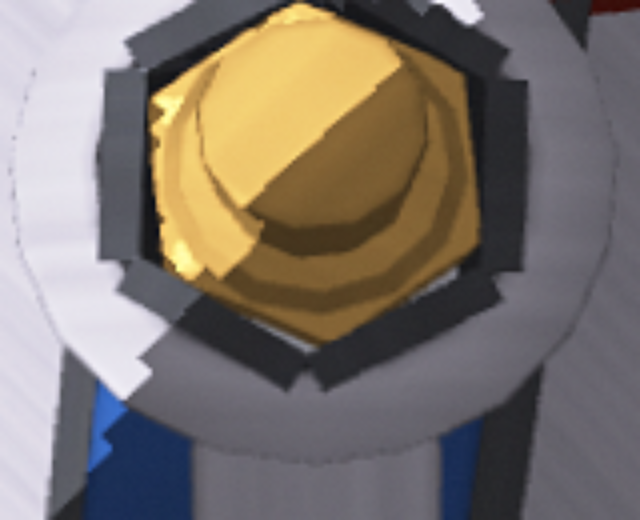

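Torque has risen from 0.4 to 0.73 N m at handle 226°, so the stop is reached. From here half-degree steps.

>>> step_arm(
  deltas=[
    {"dx": -0.07, "dy": 0.07, "dz": 0, "rx": 0, "ry": 0, "rz": -0.01, "gripper": 0.5},
    {"dx": -0.07, "dy": 0.07, "dz": 0, "rx": 0, "ry": 0, "rz": -0.01, "gripper": 0.5},
    {"dx": -0.07, "dy": 0.07, "dz": 0, "rx": 0, "ry": 0, "rz": -0.01, "gripper": 0.5},
  ],
)

```text
t: 19.85
tool_pos: [0.5327, -0.0148, 0.0729]
tool_rot: [[-0.7, 0.0, 0.714], [-0.714, -0.001, -0.7], [0.0, -1.0, 0.001]]
force: [3.3, -2.4, 2.6]
opening: 0.0169
```

```bash
python3 arc.py
```

```text
t19.85 phi 225.6 head [0.6027 0.0567] z 0.0729 F [ 3.3 -2.4  2.6] Mz 0.36 | Tq(tool on wrench,cw) 0.76 of which F 0.40
```

>>> step_arm(
  deltas=[
    {"dx": -0.07, "dy": 0.07, "dz": 0, "rx": 0, "ry": 0, "rz": -0.01, "gripper": 0.5},
    {"dx": -0.07, "dy": 0.07, "dz": 0, "rx": 0, "ry": 0, "rz": -0.01, "gripper": 0.5},
    {"dx": -0.07, "dy": 0.07, "dz": 0, "rx": 0, "ry": 0, "rz": -0.01, "gripper": 0.5},
  ],
)

```text
t: 20.15
tool_pos: [0.532, -0.014, 0.0729]
tool_rot: [[-0.707, 0.0, 0.707], [-0.707, -0.001, -0.707], [0.0, -1.0, 0.001]]
force: [4.1, -4.0, 1.8]
opening: 0.0169
```

```bash
python3 arc.py
```

```text
t20.15 phi 225.0 head [0.6027 0.0567] z 0.0729 F [ 4.1 -4.   1.8] Mz 0.45 | Tq(tool on wrench,cw) 1.02 of which F 0.57
```

>>> step_arm(
  deltas=[
    {"dx": -0.07, "dy": 0.07, "dz": 0, "rx": 0, "ry": 0, "rz": -0.01, "gripper": 0.5},
    {"dx": -0.07, "dy": 0.07, "dz": 0, "rx": 0, "ry": 0, "rz": -0.01, "gripper": 0.5},
    {"dx": -0.07, "dy": 0.07, "dz": 0, "rx": 0, "ry": 0, "rz": -0.01, "gripper": 0.5},
  ],
)

```text
t: 20.45
tool_pos: [0.5313, -0.0133, 0.0729]
tool_rot: [[-0.714, 0.0, 0.7], [-0.7, -0.001, -0.714], [0.0, -1.0, 0.001]]
force: [3.2, -3.6, 3.7]
opening: 0.0164
```

```bash
python3 arc.py
```

```text
t20.45 phi 224.4 head [0.6027 0.0567] z 0.0729 F [ 3.2 -3.6  3.7] Mz 0.43 | Tq(tool on wrench,cw) 0.91 of which F 0.48
```

```bash
for i in 1 2 3 4; do python3 - <<'E'
from arc import tq
from h import optics
optics.snapshot('wrist'); tq()
E
done
```

```text
t20.50 phi 224.4 head [0.6027 0.0567] z 0.0729 F [ 3.3 -3.9  3.5] Mz 0.52 | Tq(tool on wrench,cw) 1.03 of which F 0.51
t20.55 phi 224.4 head [0.6027 0.0567] z 0.0729 F [ 3.8 -3.2  2.3] Mz 0.50 | Tq(tool on wrench,cw) 1.00 of which F 0.50
t20.60 phi 224.4 head [0.6027 0.0566] z 0.0729 F [ 3.7 -4.7  1.5] Mz 0.47 | Tq(tool on wrench,cw) 1.07 of which F 0.60
t20.65 phi 224.4 head [0.6027 0.0567] z 0.0729 F [ 3.5 -3.6  2.7] Mz 0.48 | Tq(tool on wrench,cw) 0.98 of which F 0.50
```

The averaged torque is about 1.0 N m. A little more, toward 1.4.

>>> step_arm(
  deltas=[
    {"dx": -0.07, "dy": 0.07, "dz": 0, "rx": 0, "ry": 0, "rz": -0.01, "gripper": 0.5},
    {"dx": -0.14, "dy": 0.14, "dz": 0, "rx": 0, "ry": 0, "rz": -0.02, "gripper": 0.5},
    {"dx": -0.14, "dy": 0.14, "dz": 0, "rx": 0, "ry": 0, "rz": -0.02, "gripper": 0.5},
  ],
)

```text
t: 20.95
tool_pos: [0.53, -0.0121, 0.0729]
tool_rot: [[-0.728, 0.001, 0.686], [-0.686, -0.001, -0.728], [0.0, -1.0, 0.001]]
force: [3.5, -3.8, 2.0]
opening: 0.0167
```

```bash
for i in 1 2 3; do python3 - <<'E'
from arc import tq
from h import optics
tq();optics.snapshot('wrist')
E
done
```

```text
t20.95 phi 223.3 head [0.6028 0.0565] z 0.0729 F [ 3.5 -3.8  2. ] Mz 0.56 | Tq(tool on wrench,cw) 1.07 of which F 0.51
t21.00 phi 223.3 head [0.6028 0.0565] z 0.0729 F [ 4.4 -3.9  2.5] Mz 0.59 | Tq(tool on wrench,cw) 1.17 of which F 0.58
t21.05 phi 223.3 head [0.6028 0.0565] z 0.0729 F [ 3.6 -3.6  1.6] Mz 0.57 | Tq(tool on wrench,cw) 1.08 of which F 0.51
```

```bash
python3 - <<'E'
from h import *
d=snap('wrist','w18.png')
a=d['frame'][:130,240:400]; cv2.imwrite('pics/h18.png',cv2.resize(a,(640,520)))
E
```

```text
(no output)
```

View pics/h18.png

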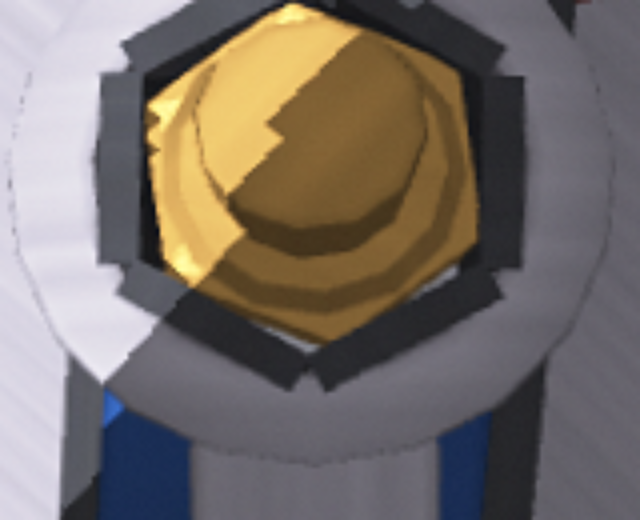

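View pics/w18.png

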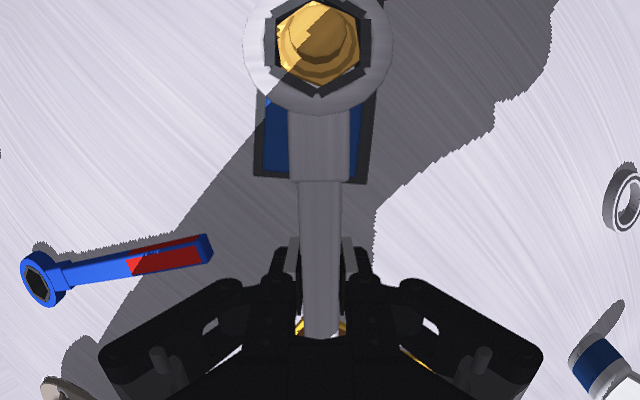

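The handle yields a little in the grip, but the torque reading still holds. I'll add sideways force by a pure tangential shift of 1 mm.

>>> step_arm(
  deltas=[
    {"dx": -0.07, "dy": 0.07, "dz": 0, "rx": 0, "ry": 0, "rz": -0.003, "gripper": 0.5},
    {"dx": -0.07, "dy": 0.07, "dz": 0, "rx": 0, "ry": 0, "rz": -0.003, "gripper": 0.5},
    {"dx": -0.07, "dy": 0.07, "dz": 0, "rx": 0, "ry": 0, "rz": -0.003, "gripper": 0.5},
  ],
)

```text
t: 21.45
tool_pos: [0.5297, -0.0117, 0.073]
tool_rot: [[-0.73, 0.001, 0.684], [-0.684, -0.001, -0.73], [-0.0, -1.0, 0.002]]
force: [4.5, -4.7, 1.7]
opening: 0.0166
```

```bash
for i in 1 2 3; do python3 - <<'E'
from arc import tq
from h import optics
tq();optics.snapshot('wrist')
E
done
```

```text
t21.45 phi 223.1 head [0.6027 0.0566] z 0.0730 F [ 4.5 -4.7  1.7] Mz 0.52 | Tq(tool on wrench,cw) 1.17 of which F 0.65
t21.50 phi 223.1 head [0.6027 0.0566] z 0.0730 F [ 5.8 -4.9  1.3] Mz 0.50 | Tq(tool on wrench,cw) 1.25 of which F 0.75
t21.55 phi 223.1 head [0.6027 0.0566] z 0.0730 F [ 4.5 -4.6  1.7] Mz 0.53 | Tq(tool on wrench,cw) 1.17 of which F 0.64
```

>>> step_arm(
  deltas=[
    {"dx": -0.1, "dy": 0.1, "dz": 0, "rx": 0, "ry": 0, "rz": -0.005, "gripper": 0.5},
    {"dx": -0.1, "dy": 0.1, "dz": 0, "rx": 0, "ry": 0, "rz": -0.005, "gripper": 0.5},
    {"dx": -0.1, "dy": 0.1, "dz": 0, "rx": 0, "ry": 0, "rz": -0.005, "gripper": 0.5},
  ],
)

```text
t: 21.9
tool_pos: [0.5292, -0.0111, 0.0731]
tool_rot: [[-0.734, 0.002, 0.679], [-0.679, -0.002, -0.734], [-0.001, -1.0, 0.003]]
force: [6.7, -4.0, 1.1]
opening: 0.0174
```

```bash
for i in 1 2 3; do python3 - <<'E'
from arc import tq
from h import optics
tq();optics.snapshot('wrist')
E
done
```

```text
t21.90 phi 222.8 head [0.6026 0.0568] z 0.0731 F [ 6.7 -4.   1.1] Mz 0.43 | Tq(tool on wrench,cw) 1.17 of which F 0.75
t21.95 phi 222.8 head [0.6025 0.0568] z 0.0731 F [ 5.3 -5.9  1.5] Mz 0.45 | Tq(tool on wrench,cw) 1.24 of which F 0.79
t22.00 phi 222.8 head [0.6026 0.0568] z 0.0731 F [ 6.  -4.3  1.1] Mz 0.41 | Tq(tool on wrench,cw) 1.13 of which F 0.72
```

Torque is levelling off at about 1.2 N m, above the 0.9 firm mark and well under 2.1, so no more turning. I'll check the nut's angle against the 3.4 rad stop, predicted corner phase about 52° mod 60.

```bash
python3 - <<'E'
from h import *
d=snap('wrist','w19.png')
b=topdown(d,.6016,.0572,.076,.025,.0001); cv2.imwrite('pics/n19.png',b)
E
```

```text
(no output)
```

View pics/n19.png

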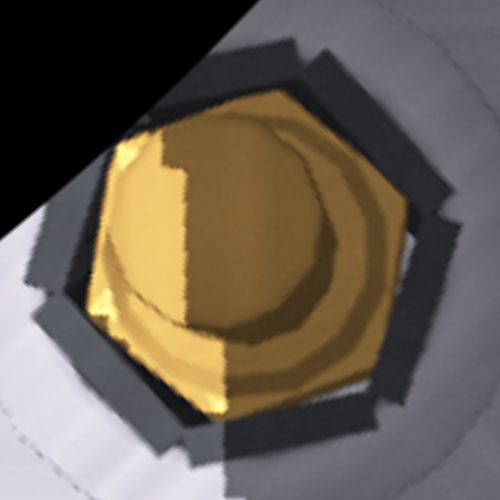

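The measured phase of 49° fits the predicted 51° within error. Easing off the load anticlockwise before letting go.

>>> step_arm(
  deltas=[
    {"dx": 0.15, "dy": -0.15, "dz": 0, "rx": 0, "ry": 0, "rz": 0.02, "gripper": 0.5},
    {"dx": 0.3, "dy": -0.3, "dz": 0, "rx": 0, "ry": 0, "rz": 0.04, "gripper": 0.5},
    {"dx": 0.4, "dy": -0.4, "dz": 0, "rx": 0, "ry": 0, "rz": 0.055, "gripper": 0.5},
    {"dx": 0.4, "dy": -0.4, "dz": 0, "rx": 0, "ry": 0, "rz": 0.055, "gripper": 0.5},
  ],
)

```text
t: 22.5
tool_pos: [0.5326, -0.0146, 0.0729]
tool_rot: [[-0.696, 0.001, 0.718], [-0.718, -0.0, -0.696], [-0.0, -1.0, 0.001]]
force: [3.0, -4.0, 2.3]
opening: 0.0168
```

```bash
for i in 1 2; do python3 - <<'E'
from arc import tq
from h import optics
tq();optics.snapshot('wrist')
E
done
```

```text
t22.50 phi 225.9 head [0.6022 0.0572] z 0.0729 F [ 3.  -4.   2.3] Mz -0.01 | Tq(tool on wrench,cw) 0.49 of which F 0.49
t22.55 phi 225.9 head [0.6022 0.0572] z 0.0729 F [ 4.6 -3.8  2.2] Mz 0.02 | Tq(tool on wrench,cw) 0.62 of which F 0.60
```

>>> step_arm(
  deltas=[
    {"dx": 0.15, "dy": -0.15, "dz": 0, "rx": 0, "ry": 0, "rz": 0.015, "gripper": 0.5},
    {"dx": 0.3, "dy": -0.3, "dz": 0, "rx": 0, "ry": 0, "rz": 0.03, "gripper": 0.5},
    {"dx": 0.3, "dy": -0.3, "dz": 0, "rx": 0, "ry": 0, "rz": 0.03, "gripper": 0.5},
  ],
)

```text
t: 22.9
tool_pos: [0.5348, -0.0167, 0.0727]
tool_rot: [[-0.673, -0.001, 0.739], [-0.739, 0.0, -0.673], [0.0, -1.0, -0.001]]
force: [1.4, -2.3, 2.6]
opening: 0.0168
```

```bash
for i in 1 2; do python3 - <<'E'
from arc import tq
from h import optics
tq();optics.snapshot('wrist')
E
done
```

```text
t22.90 phi 227.7 head [0.6021 0.0572] z 0.0727 F [ 1.4 -2.3  2.6] Mz -0.00 | Tq(tool on wrench,cw) 0.25 of which F 0.25
t22.95 phi 227.7 head [0.6021 0.0572] z 0.0728 F [ 2.3 -2.7  3.8] Mz 0.07 | Tq(tool on wrench,cw) 0.42 of which F 0.36
```

Nearly unloaded. Opening the gripper, then rising straight up.

>>> step_arm(
  deltas=[
    {"dx": 0.1, "dy": -0.1, "dz": 0, "rx": 0, "ry": 0, "rz": 0.01, "gripper": 0.5},
    {"dx": 0.1, "dy": -0.1, "dz": 0, "rx": 0, "ry": 0, "rz": 0.01, "gripper": 3},
    {"dx": 0.1, "dy": -0.1, "dz": 0, "rx": 0, "ry": 0, "rz": 0.01, "gripper": 5},
    {"dx": 0.1, "dy": -0.1, "dz": 0, "rx": 0, "ry": 0, "rz": 0.01, "gripper": 6},
    {"dx": 0.1, "dy": -0.1, "dz": 0, "rx": 0, "ry": 0, "rz": 0.01, "gripper": 6},
    {"dx": 0.1, "dy": -0.1, "dz": 0, "rx": 0, "ry": 0, "rz": 0.01, "gripper": 6},
  ],
)

```text
t: 23.6
tool_pos: [0.5357, -0.0175, 0.0726]
tool_rot: [[-0.665, -0.001, 0.747], [-0.747, 0.0, -0.665], [0.001, -1.0, -0.001]]
force: [-0.4, -0.3, -0.3]
opening: 0.06
```

```bash
python3 - <<'E'
from h import *
d=snap('wrist','w20.png'); print(d['st']['force'],d['st']['opening'])
E
```

```text
[-0.3752994  -0.31582846 -0.31064992] 0.05996363233184434
```

View pics/w20.png

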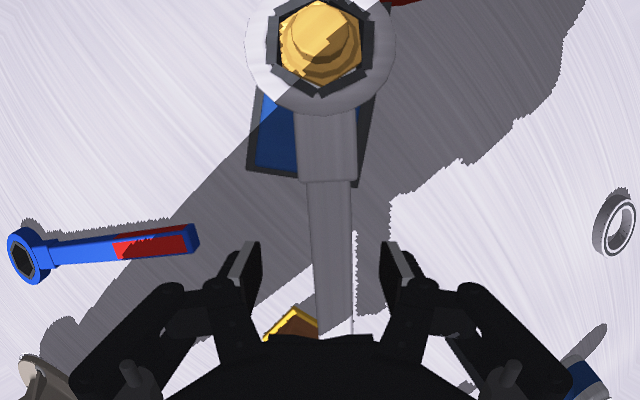

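Released: the force is zero and the handle lies free between the open pads at (335,250), slightly turned. Rising away.

>>> step_arm(
  deltas=[
    {"dx": 0, "dy": 0, "dz": 1, "rx": 0, "ry": 0, "rz": 0, "gripper": 6},
    {"dx": 0, "dy": 0, "dz": 3, "rx": 0, "ry": 0, "rz": 0, "gripper": 6},
    {"dx": 0, "dy": 0, "dz": 6, "rx": 0, "ry": 0, "rz": 0, "gripper": 6},
    {"dx": 0, "dy": 0, "dz": 9, "rx": 0, "ry": 0, "rz": 0, "gripper": 6},
    {"dx": 0, "dy": 0, "dz": 12, "rx": 0, "ry": 0, "rz": 0, "gripper": 6},
    {"dx": 0, "dy": 0, "dz": 15, "rx": 0, "ry": 0, "rz": 0, "gripper": 6},
    {"dx": 0, "dy": 0, "dz": 15, "rx": 0, "ry": 0, "rz": 0, "gripper": 6},
    {"dx": 0, "dy": 0, "dz": 15, "rx": 0, "ry": 0, "rz": 0, "gripper": 6},
  ],
)

```text
t: 24.45
tool_pos: [0.5364, -0.0177, 0.224]
tool_rot: [[-0.665, 0.002, 0.747], [-0.747, -0.0, -0.665], [-0.001, -1.0, 0.002]]
force: [-0.3, 0.1, -0.3]
opening: 0.0601
```

```bash
python3 - <<'E'
from h import *
d=snap('wrist','w21.png'); s=snap('scene','s21.png'); t=snap('top','t21.png')
# heights from depth: head rim
for n,D in(('scene',s),('top',t)):
    R=np.array(D['R'])
    for P in [(.6016,.0574),(.535,-.02),(.52,-.035)]:
        c=R@np.array([*P,.077])+D['t']; uv=(D['K']@c)[:2]/c[2]
        print(n,P,uv.round(1),dep(D,*uv).round(4))
h=d['depth']; 
W=np.zeros((400,800,3),np.uint8)
W[:,:400]=cv2.resize(s['frame'][150:250,330:430],(400,400)); W[:,400:]=cv2.resize(t['frame'][130:230,240:340],(400,400))
cv2.imwrite('pics/c21.png',W)
# wrist depth of points
np.save('d21.npy',h); 
for (u,v) in [(320,60)]: pass
E
```

```text
scene (0.6016, 0.0574) [380.6 185.2] [0.6076 0.0488 0.0859]
scene (0.535, -0.02) [349.4 185.8] [ 4.764e-01  4.760e-02 -2.000e-04]
scene (0.52, -0.035) [342.8 185.5] [ 4.598e-01  3.140e-02 -4.000e-04]
top (0.6016, 0.0574) [269.6 179.3] [ 5.003e-01 -4.000e-04  5.930e-01]
top (0.535, -0.02) [290.9 198.1] [ 0.4508 -0.0547  0.6218]
top (0.52, -0.035) [295.1 202.4] [ 0.4421 -0.0641  0.6133]
```

View pics/w21.png

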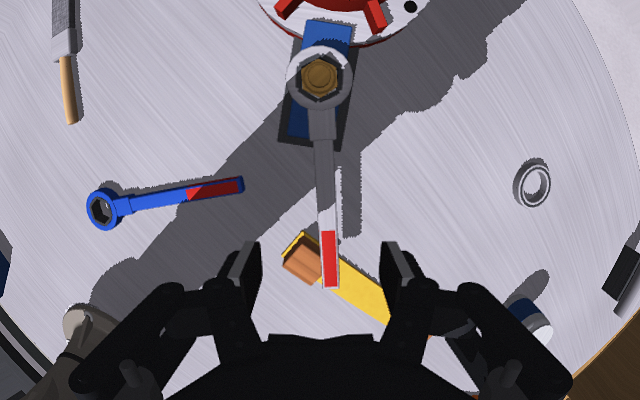

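View pics/c21.png

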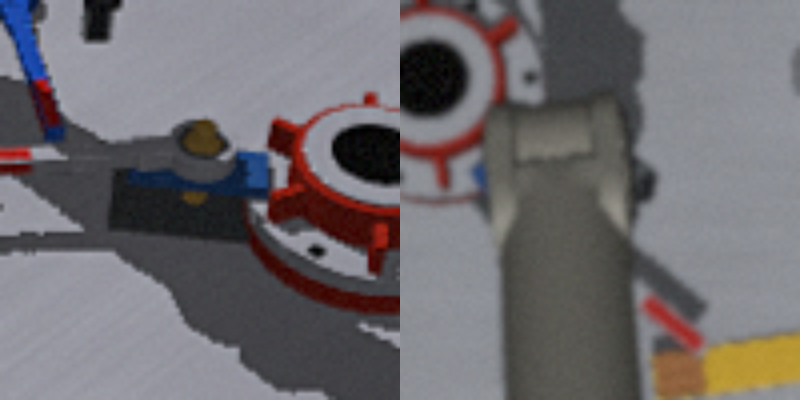

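View pics/s21.png

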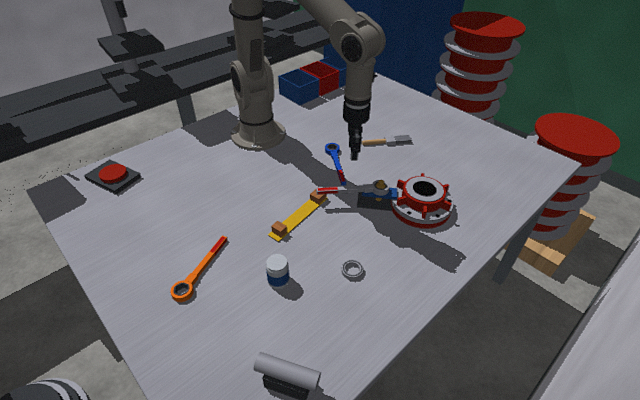

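The wrench sits on the nut, the stud stands through it, and the other objects are where they were. Last check is the head's height from the wrist depth, plus the bearing and can positions.

```bash
python3 - <<'E'
from h import *
d=snap('wrist'); s=d['st']; H=np.array(d['hand_eye']);R=np.array(s['tool_rot']);ax=R@H[:3,2]
def P(u,v):
    o,r=ray(d,u,v); D=d['depth'][v,u]; return (o+r*D/(r@ax)).round(4)
for n,u,v in [('rimL',293,78),('rimR',347,88),('rimT',318,50),('rimB',318,107),('neck',320,125),('handle',325,170),('handle2',329,220),('slv',331,265),('strap',300,128),('stud',320,72)]: print(n,P(u,v))
print(s['force'].round(2))
sc=snap('scene'); 
a=cv2.imread('pics/scene0.png').astype(int);b=sc['frame'].astype(int)
for n,(x0,x1,y0,y1) in {'bearing':(338,370,256,284),'can':(262,292,250,290),'brush':(360,412,130,150)}.items(): print(n,np.abs(a-b)[y0:y1,x0:x1].mean().round(2))
E
```

```text
rimL [0.5825 0.0715 0.0772]
rimR [0.6107 0.0348 0.0776]
rimT [0.6143 0.0755 0.0775]
rimB [0.5815 0.0387 0.0769]
neck [0.5725 0.0261 0.0773]
handle [ 0.549  -0.007   0.0727]
handle2 [ 0.5202 -0.0452  0.0726]
slv [ 0.49   -0.0829  0.0726]
strap [0.5557 0.0352 0.053 ]
stud [0.6016 0.0586 0.0946]
[ 0.1   0.31 -0.32]
bearing 2.97
can 27.01
brush 6.56
```

Head top is at 77.3 mm, so its mid is at 67.3 mm: fully down and level. The can's picture difference needs a look, since it may be shadow.

```bash
python3 - <<'E'
from h import *
a=cv2.imread('pics/scene0.png');b=cv2.imread('pics/s21.png')
W=np.hstack([cv2.resize(x[240:300,250:310],(400,400)) for x in(a,b)]); cv2.imwrite('pics/can.png',W)
E
```

```text
(no output)
```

View pics/can.png

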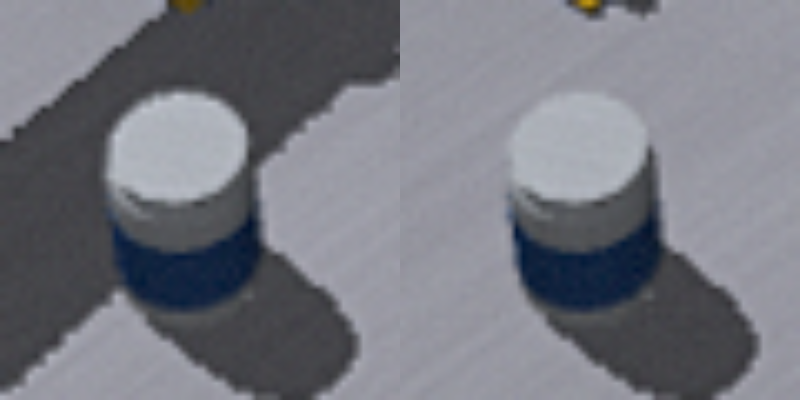

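The can hasn't moved; only the arm's shadow changed. Handing in.

```bash
python3 -c "
from workcell import manip
print(manip.close_job(), manip.state()['t'])"
```

```text
the job is handed in; nothing more can be done
the job is handed in; nothing more can be done
```

The nut is tightened and the wrench is left sitting fully down on it. I handed the job in at about 24.6 s, and no verdict was reported.

I took the steel wrench from the cradle and fitted it over the brass nut. I ran the nut clockwise in three swings of about 84°, 72° and 43°, letting the ratchet slip on the two returns. Then I eased the load off and let go.

**Last checks**
- **Seating:** the wrench head's middle is at about 67.3 mm, which is fully down. The handle is level and the gripper is clear, with no force on the tool.
- **Stop:** running torque was about 0.4 N m. It rose at the stop to about 1.2 N m (peak reading 1.25), above the 0.9 firm mark and below the 2.1 damage limit.
- **Other objects:** the bearing and can look unmoved. The can's picture first differed, but a close crop showed only the arm's shadow had moved. The brush I judged only from the final scene picture, where it looks in place.

**What agreed less well**
- Torque levelled off at about 1.2 N m instead of the 1.4 aimed for, while the handle kept yielding, probably in the grip. I did not push further.
- The nut's angle, measured from the picture under load, was within about 2° of the predicted stop. That is inside the measuring error, so it supports the stop only roughly.

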